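# Set out the goldsmith's bench for doming

### The arm

A 6-joint arm with a two-finger parallel gripper is mounted at the origin on the work surface. World frame = base frame: x ahead of the robot, y to its left, z up, the work surface at z = 0. Lengths are in m, angles in degrees, forces in N, time in s.
With the tool pointing down it reaches from about 0.35 to 0.875 m from the base axis. Payload 4.2 kg.
Tool frame: the origin (TCP) lies at the very end of the fingers, on their centre line; the grasp point (between the pads) lies behind it (r.grip_point_offset is the z of the grasp point in the tool frame, in m); z points along the fingers, y is the direction in which the jaws open and shut (so a half turn about z gives the same grasp; the last joint's range is limited). The gripper opens to 87 mm and grips with 3 to 60 N. Pads are 19 mm wide; open, the fingers measure 117 mm over their backs; the gripper's body (75 mm by 190 mm) begins 51 mm behind the grasp point.
Start: joints at [-51.188, 22.042, 0.453, 0, -68.411, -14.817], TCP at [0.254, -0.571, 0.202] pointing down, gripper open.
Joint ranges: [-179.83, 179.83], [-69.29, 118.12], [-61.27, 80.66], [-181.25, 117.63], [-171.15, -9.14], [-177.46, 177.46]. Speed limits (degrees/s): [159.86, 159.86, 180, 180, 180, 180].

### API

Orientations are given as a 3x3 rotation matrix whose columns are the frame's x, y, z axes.
In Python, from station import r, capture, workorder gives the robot as it stands. The module is installed in compiled form; this text tells all that it offers.
- The arm moves only by the shell command python3 -m crank 'ROWS'. ROWS is JSON, a list of rows, each an object with "delta_rot": the turn, a rotation vector about the tool's x, y, z in rad, a list of three; "linear": the shift along the tool's x, y, z in m, a list of three; "gripper": the opening in per cent of the stroke, from 0 (shut) to 100 (fully open). A call has 1 to 10 rows; each row shifts and turns the commanded pose from where the row before left it, along the tool's axes as they then stand; what a row does not reach is not made up. A row lasts 1/8 s, in which the tool goes at most 62.5 mm and 10.7 degrees, less where a joint would pass 70% of its speed; a pose out of reach is approached as far as the arm can. A call is refused whole if a number of a shift passes 0.0625 or a number of a turn 0.188, either way. A call with a gripper value outside its range is refused whole. The fingers move at their own pace and stop on an object; the grip force is fixed at half the most. Time passes only in rows, so rows that do not move let the fingers close. It gives the time, the measured TCP pose, the force and the opening at its end, in the units of the state.
- r.sense(): the state, without advancing time (a new reading comes with each control period).
- capture(name): name is "side" or "top"; returns a dict with "img" (384x512x3 uint8, blue, green, red), "fx", "fy", "cx", "cy" (pixels), "world_from_camera" (4x4, takes a point from camera to world coordinates). Camera axes: x right, y down, z forward; pixel columns grow to the right and rows downward; lengths in m; the calibration is good to about 2 mm. A picture is of the moment at which its call begins. There is no depth.
- workorder.finish_job(): hands the job in, once; it reports no verdict.
The state is a dict: "time_s": time; "joints": joint angles; "joint_velocities": joint speeds; "effort": joint torques, N m; "tcp_pos": TCP position; "ee_rot": TCP orientation; "wrist_force": force on the tool from outside, world axes, zero at the start; "moment": the same for the moment, N m; "gripper_width": opening from 0.0 (shut) to 1.0 (fully open).
Only numpy, scipy, OpenCV 4.12 (cv2) and the standard library are available. Lean on these libraries where they do the work, as an engineer would, in place of code of your own. Each camera call takes 0.05 s, during which the arm holds its last target.

### The job

Set out the bench for doming: first put the steel bench block on the middle of the rubber pad with its sides parallel to the pad's, then put the brass doming block on the middle of the bench block, sides parallel too. Stand the low wide cup midway between the pad and the anvil, the tall narrow beaker midway between the pad and the soldering brick, both on the bench in line with the row, and stand the brass collar on the middle of the soldering brick (these three may be placed at any time). Keep everything upright, set things down rather than drop them, and leave the jar and the pliers where they are.

Things in the scene. Friction and masses are not known exactly. Their poses are not given: they have to be found in the camera images.
- block: Steel bench block, loose: a flat plain square slab, 60 x 60 mm, 18 mm high. Origin: centre of its underside; x and y run parallel to its sides, z up.
- doming: Doming block, loose: a brass cube of 40 mm with round dimples in its faces (one big dimple on top). Origin: centre of its underside; x and y run parallel to its sides, z up.
- cup: Low wide steel cup, loose and empty: round, 60 mm across at the rim and slightly narrower at the foot, 34 mm high, wall 3 mm, open at the top. Origin: centre of its underside, z up.
- beaker: Tall narrow aluminium beaker, loose and empty: a straight cylinder 40 mm across, 58 mm high, wall 3 mm, open at the top. Origin: centre of its underside, z up.
- collar: Brass collar, loose: a short open tube standing on end, 46 mm outside, 38 mm inside, 22 mm high. Origin: centre of its underside, z up.
- pad: Black rubber pad, fixed to the bench: 90 x 90 mm square, 6 mm thick. Origin: centre of its underside (at bench height); x and y run parallel to its sides. It stands in the middle of a row of three fixed things along its y axis: anvil on one side, soldering brick on the other (which side varies).
- anvil: Small steel anvil with a short round horn at one end and a square heel at the other, fixed to the bench: 96 mm long along its y (roughly along the row), 46 mm wide, 50 mm high. Origin: centre of its underside, about 210 mm from the pad's centre.
- brick: White soldering brick with two scorch marks, fixed to the bench: 90 mm long along its y (roughly along the row), 70 mm wide along x, 25 mm high, flat top. Origin: centre of its underside, about 210 mm from the pad's centre, on the other side of the pad from the anvil.
- jar: Bystander, loose: small amber glass jar with black lid, 48 mm across, 62 mm high, beyond the row. Origin: centre of its underside. Not to be disturbed.
- pliers: Bystander, loose: pliers with red handles lying flat, about 130 mm long and 52 mm wide, 12 mm high, beyond the row. Origin: at the pivot, bench height. Not to be disturbed.
There are look-alikes about, which are no part of the job. Several things look just like the pad: the one meant starts farthest to the robot's left.

How it is judged:
By the outcome, as a careful person would: the job done as asked, in the order asked, and still so for the second after the job is handed in, with the robot touching nothing.
It also fails if it takes over 128 s, if anything falls off the work surface, if the arm or the gripper's body presses on something with over 40 N, if the wrist force passes 120 N, or if a joint passes its speed limit or range.

## Working session

There is one attempt and no reset: what is moved stays moved. The work goes in short steps, Python scripts to look and compute and a shell command to move; the robot and the scene stay as the last step left them, time stands still between calls to the robot, and variables do not carry over. Pictures are saved under pics/ and viewed, and the job is handed in when it is done.

```bash
mkdir -p pics; ls; python3 - <<'E'
from station import r,capture,workorder
import cv2,numpy as np
print(r.sense()); print(r.grip_point_offset)
for n in ("side","top"):
    c=capture(n); cv2.imwrite(f"pics/{n}0.png",c["img"]); print(n,c["fx"],c["fy"],c["cx"],c["cy"],np.round(c["world_from_camera"],4).tolist())
E
```

```text
pics
{'time_s': 0.0, 'joints': array([-5.11891664e+01,  2.20904493e+01,  3.79257258e-01, -2.91883215e-02,
       -6.84116338e+01, -1.48163324e+01]), 'joint_velocities': array([-0.00496271, -0.09597464, -0.01765017, -0.01550392,  0.01347968,
        0.05674052]), 'effort': array([-1.45900885e-04, -3.90665853e+01,  1.87400222e+01,  4.21991989e+00,
        1.09939880e-02, -2.11515076e-04]), 'tcp_pos': array([ 0.2539013 , -0.57038584,  0.20105886]), 'ee_rot': array([[-9.13660857e-01, -4.06476185e-01, -9.74433544e-04],
       [-4.06477343e-01,  9.13658744e-01,  1.96727810e-03],
       [ 9.06480322e-05,  2.19351015e-03, -9.99997590e-01]]), 'wrist_force': array([-0.87710623, -0.12354159,  0.07684421]), 'moment': array([-0.00054434, -0.00788957, -0.03222194]), 'gripper_width': 0.996470997973101}
-0.0187
side 436.2105050892325 436.2105050892325 259.6024519732789 188.98231813130346 [[-0.9697, -0.1519, 0.1912, 0.3578], [-0.2442, 0.5888, -0.7705, 0.8451], [0.0045, -0.7939, -0.6081, 0.7142], [0.0, 0.0, 0.0, 1.0]]
top 385.50872719149334 385.50872719149334 256.1115402850082 191.24252529429756 [[-0.0074, -0.9895, 0.1441, 0.4569], [-1.0, 0.008, 0.0035, -0.0293], [-0.0046, -0.144, -0.9896, 0.8805], [0.0, 0.0, 0.0, 1.0]]
```

View pics/side0.png

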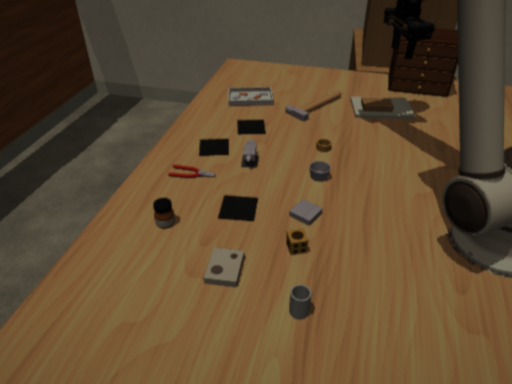

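View pics/top0.png

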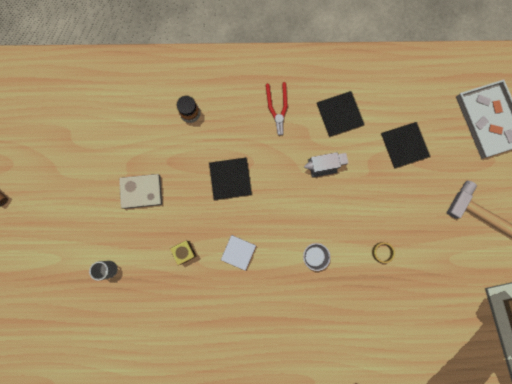

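Three pad look-alikes (top view): (230,178), (340,114) and (405,145). The one at (230,178) is farthest left (+y) and is also the only one lying between the brick and the anvil. I'll confirm that in a crop.

```bash
cat > h.py <<'E'
import numpy as np,cv2
def ray(c,p):
    T=np.array(c["world_from_camera"]); d=np.array([(p[0]-c["cx"])/c["fx"],(p[1]-c["cy"])/c["fy"],1.])
    return T[:3,3],T[:3,:3]@d
def onz(c,p,z):
    o,d=ray(c,p); return o+d*(z-o[2])/d[2]
def proj(c,P):
    T=np.linalg.inv(np.array(c["world_from_camera"])); q=T[:3,:3]@np.array(P)+T[:3,3]
    return np.array([c["fx"]*q[0]/q[2]+c["cx"],c["fy"]*q[1]/q[2]+c["cy"]])
def tri(c1,p1,c2,p2):
    o1,d1=ray(c1,p1);o2,d2=ray(c2,p2)
    A=np.stack([d1,-d2],1);s=np.linalg.lstsq(A,o2-o1,rcond=None)[0]
    a=o1+s[0]*d1;b=o2+s[1]*d2
    return (a+b)/2,np.linalg.norm(a-b)
def crop(c,x0,y0,x1,y1,k,name):
    cv2.imwrite(name,cv2.resize(c["img"][y0:y1,x0:x1],None,fx=k,fy=k,interpolation=cv2.INTER_CUBIC))
E
python3 - <<'E'
from station import capture
from h import *
c=capture("top"); crop(c,80,70,280,220,4,"pics/t1.png"); crop(c,80,140,280,290,4,"pics/t2.png"); crop(c,260,140,420,280,5,"pics/t3.png")
E
```

```text
(no output)
```

View pics/t1.png

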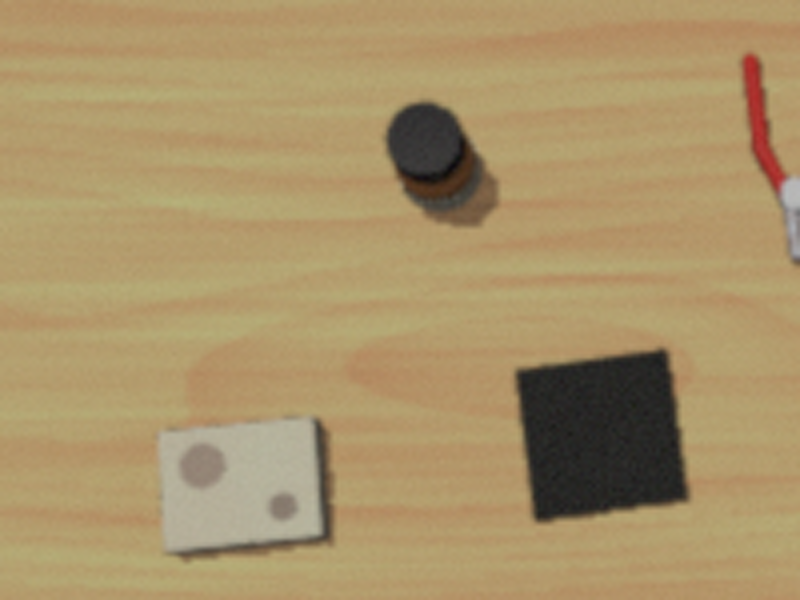

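View pics/t2.png

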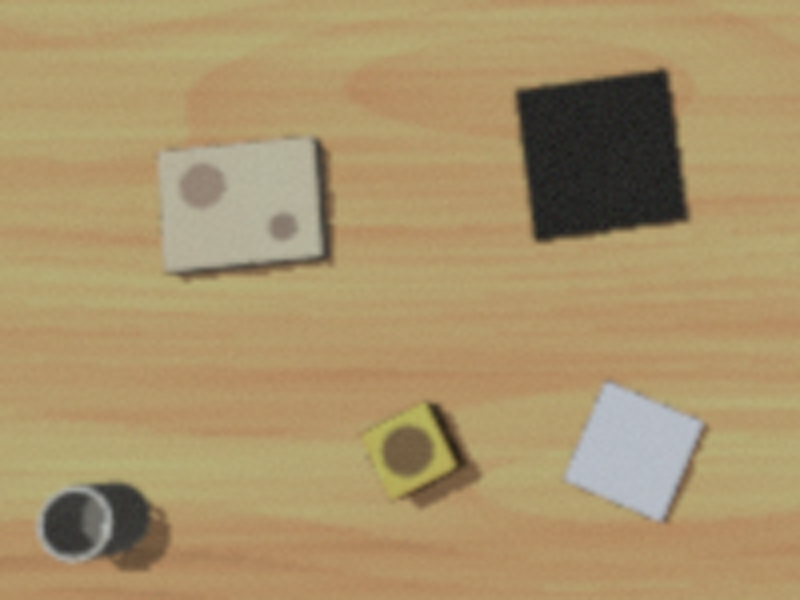

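View pics/t3.png

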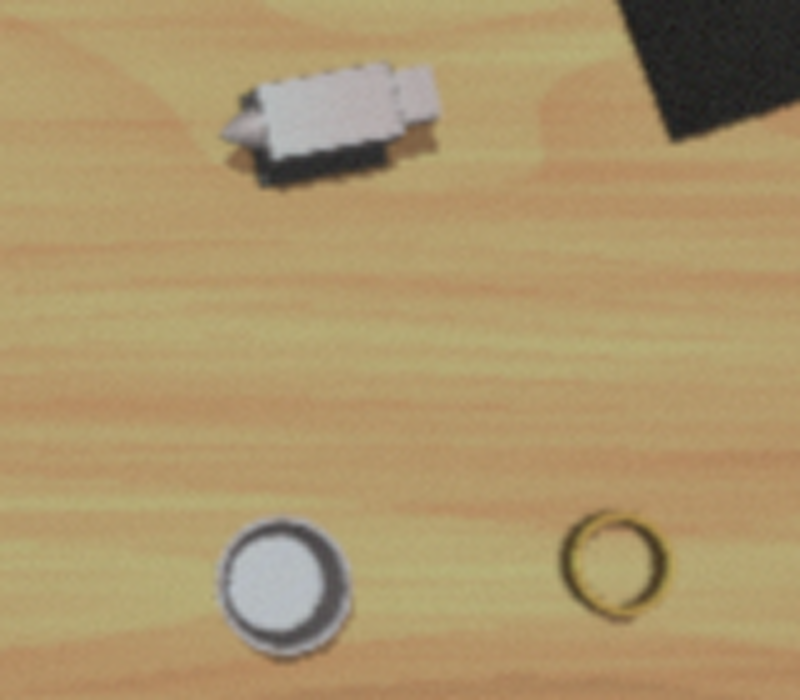

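The crop confirms the pad: (230,178) is a black square between the white brick (140,191) and the anvil (327,163). Now the measurements.

```bash
cat > m.py <<'E'
from h import *
K=8
def roi(c,x0,y0,x1,y1):
    im=cv2.resize(c["img"][y0:y1,x0:x1],None,fx=K,fy=K,interpolation=cv2.INTER_CUBIC); return cv2.GaussianBlur(im,(0,0),3)
def big(mask):
    cs,_=cv2.findContours(mask.astype(np.uint8),cv2.RETR_EXTERNAL,cv2.CHAIN_APPROX_NONE); return max(cs,key=cv2.contourArea)
def full(p,x0,y0): return (np.asarray(p)+.5)/K-.5+np.array([x0,y0])
def rect(c,box,fn,z):
    im=roi(c,*box).astype(int); ct=big(fn(im)).reshape(-1,2)
    W=np.array([onz(c,full(p,*box[:2]),z)[:2] for p in ct])*1000
    (cx,cy),(w,h),a=cv2.minAreaRect(W.astype(np.float32)); return cx,cy,w,h,a
def circ(c,box,fn,z):
    im=roi(c,*box).astype(int); ct=big(fn(im)).reshape(-1,2)
    W=np.array([onz(c,full(p,*box[:2]),z)[:2] for p in ct])*1000
    e=cv2.fitEllipse(W.astype(np.float32)); (x,y),rr=cv2.minEnclosingCircle(W.astype(np.float32)); return e,(x,y,rr*2)
B,G,R=(lambda i:i[...,0]),(lambda i:i[...,1]),(lambda i:i[...,2])
dark=lambda i:(i.max(2)<85)
white=lambda i:(B(i)>130)&(i.max(2)-i.min(2)<60)
blue=lambda i:(B(i)>R(i)-5)&(B(i)>120)
E
python3 - <<'E'
from station import capture
from m import *
c=capture("top");im=c["img"]
for n,p in dict(wood=(200,220),pad=(230,178),brick=(150,185),blk=(238,253),dom=(175,248),dimp=(182,253),anv=(325,164),cuprim=(304,257),brim=(91,270),bside=(112,270),collar=(391,245)).items(): print(n,im[p[1],p[0]])
np.set_printoptions(precision=1,suppress=True)
f=lambda t:np.round(t,1).tolist()
print("pad",f(rect(c,(200,150,260,210),dark,.006)))
print("brick",f(rect(c,(110,165,170,215),white,.025)))
print("block",f(rect(c,(215,230,262,275),blue,.018)))
print("anvil",f(rect(c,(300,148,350,180),white,.050)))
s=capture("side");im=s["img"]
for n,p in dict(wood=(280,280),pad=(240,208),blk=(306,211),dom=(291,236),cup=(320,176),beak=(300,306),anv=(250,150)).items(): print(n,im[p[1],p[0]])
crop(s,200,180,340,330,4,"pics/s1.png");crop(s,220,120,350,200,6,"pics/s2.png")
E
```

```text
wood [105 151 180]
pad [36 37 37]
brick [156 177 181]
blk [197 190 183]
dom [ 93 171 178]
dimp [ 67  95 114]
anv [178 180 183]
cuprim [126 128 133]
brim [73 77 77]
bside [53 55 57]
collar [ 86 143 176]
pad [614.8, 33.7, 88.5, 88.1, 7.6]
brick [585.9, 236.7, 68.3, 87.8, 5.6]
block [446.5, 14.9, 58.5, 57.9, 66.6]
anvil [643.4, -180.3, 35.2, 96.4, 10.5]
wood [ 54  91 128]
pad [11 12 13]
blk [ 96  98 106]
dom [25 62 90]
cup [33 34 37]
beak [44 48 50]
anv [ 97  99 107]
```

View pics/s1.png

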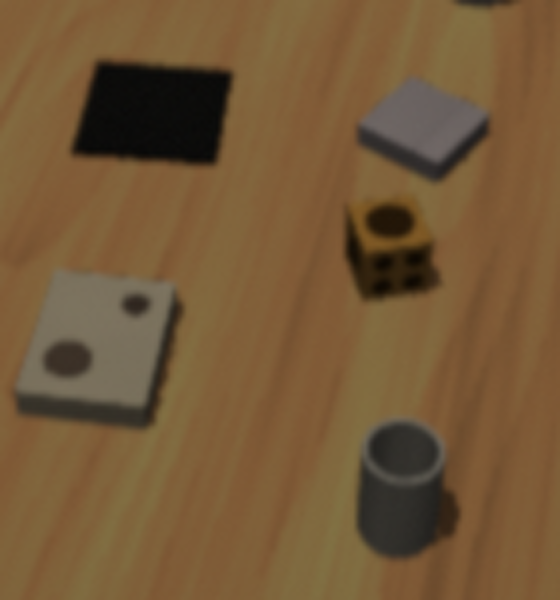

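View pics/s2.png

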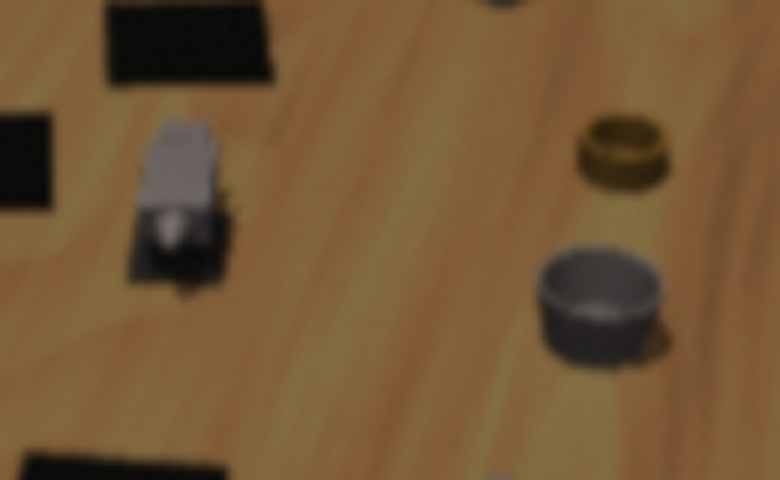

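```bash
cat >> m.py <<'E'
gray=lambda i:(i.max(2)-i.min(2)<0.30*i.max(2))
def cen(c,box,fn):
    im=roi(c,*box).astype(int); ct=big(fn(im)); h=cv2.convexHull(ct); m=cv2.moments(h); return full((m["m10"]/m["m00"],m["m01"]/m["m00"]),*box[:2]),h
def show(c,box,fn,name):
    im=roi(c,*box); ct=big(fn(im.astype(int))); cv2.drawContours(im,[ct],-1,(255,0,255),1); cv2.imwrite(name,im)
brass=lambda i:(G(i)>.90*R(i))&(R(i)-B(i)>.25*R(i))
E
python3 - <<'E'
from station import capture
from m import *
np.set_printoptions(precision=1,suppress=True)
t=capture("top");s=capture("side")
f=lambda t:[np.round(np.array(a,dtype=float),1).tolist() if np.ndim(a)<2 else a for a in t]
for n,bt,bs in (("cup",(295,235,340,280),(300,155,340,190)),("beaker",(80,250,130,292),(280,278,325,325))):
    a,_=cen(t,bt,gray);b,_=cen(s,bs,gray); P,e=tri(t,a,s,b);print(n,a,b,P*1000,e*1000)
print("cup rim",circ(t,(295,235,340,280),gray,.034))
bt=(165,235,205,275)
im=roi(t,*bt).astype(int)
print("doming",rect(t,bt,brass,.040))
print("pad side",rect(s,(210,190,270,228),lambda i:i.max(2)<45,.006))
print("brick side",rect(s,(195,240,255,295),lambda i:(gray(i))&(i.max(2)>85),.025))
print("block side",rect(s,(280,192,330,230),lambda i:gray(i)&(i.max(2)>80),.018))
show(t,bt,brass,"pics/d.png");show(t,(80,250,130,292),gray,"pics/b.png");show(s,(195,240,255,295),lambda i:(gray(i))&(i.max(2)>85),"pics/bs.png")
im=roi(t,365,235,402,272);cv2.imwrite("pics/c.png",im)
E
python3 - <<'E'
import cv2,numpy as np
ims=[cv2.resize(cv2.imread(f"pics/{n}.png"),(380,280)) for n in "d b bs c".split()]
cv2.imwrite("pics/mont.png",np.vstack([np.hstack(ims[:2]),np.hstack(ims[2:])]))
E
```

```text
cup [316.3 256.4] [319.3 170.2] [ 436.2 -157.3   21.3] 0.07091605974112601
beaker [102.3 269.7] [299.6 301. ] [411.2 307.1  33.8] 0.812271099165988
cup rim (((436.64190673828125, -155.41412353515625), (61.2642822265625, 62.025978088378906), 179.08680725097656), (437.1576843261719, -155.27804565429688, 63.2558479309082))
doming (444.3322448730469, 143.70677185058594, 39.3698616027832, 59.01750564575195, 24.736841201782227)
pad side (614.2719116210938, 35.81977081298828, 87.18907928466797, 89.0070571899414, 7.713930130004883)
brick side (583.5811157226562, 243.71664428710938, 67.1532211303711, 88.5777816772461, 5.154819011688232)
block side (446.1887512207031, 15.221927642822266, 62.24580764770508, 60.88740539550781, 66.35662841796875)
```

View pics/mont.png

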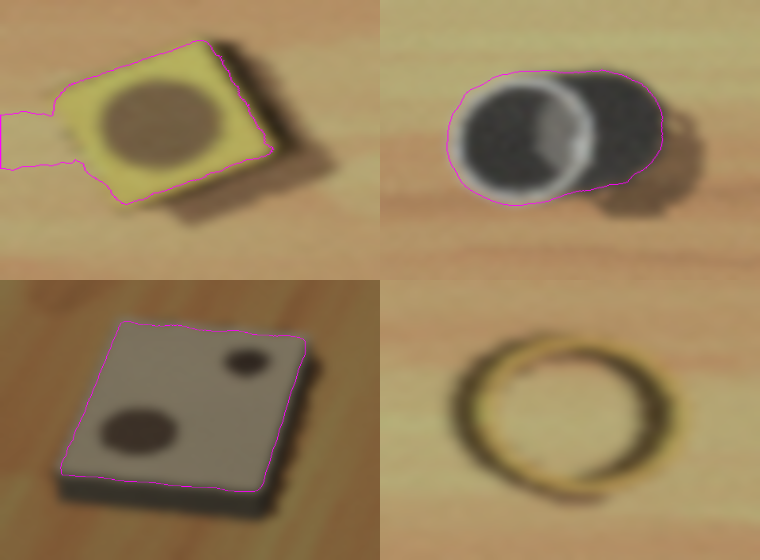

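```bash
python3 - <<'E'
from station import capture
from m import *
np.set_printoptions(precision=1,suppress=True)
t=capture("top");s=capture("side")
def corners(c,box,fn):
    im=roi(c,*box).astype(int); h=cv2.convexHull(big(fn(im))); 
    eps=.02*cv2.arcLength(h,True); a=cv2.approxPolyDP(h,eps,True).reshape(-1,2); return np.array([full(p,*box[:2]) for p in a])
G_=lambda th:(lambda i:gray(i)&(i.max(2)>th))
for n,z,bt,ft,bs,fs in (("pad",.006,(200,150,260,210),dark,(210,190,270,228),lambda i:i.max(2)<45),("brick",.025,(110,165,170,215),white,(195,240,255,295),G_(85)),("block",.018,(215,230,262,275),blue,(280,192,330,230),G_(80))):
    A=corners(t,bt,ft);Bc=corners(s,bs,fs); print(n,len(A),len(Bc))
    WA=np.array([onz(t,p,z) for p in A]);WB=np.array([onz(s,p,z) for p in Bc])
    for i in range(len(A)):
        j=np.argmin(np.linalg.norm(WA[i]-WB,axis=1)); P,e=tri(t,A[i],s,Bc[j]); print(WA[i][:2]*1000,WB[j][:2]*1000,P*1000,e*1000)
    print("centers", WA.mean(0)[:2]*1000, WB.mean(0)[:2]*1000)
E
```

```text
pad 4 4
[663.4  -2. ] [662.3   1.3] [663.8  -2.    3.3] 0.5460606477548416
[578.1 -14.3] [578.8 -12.1] [578.8 -14.2   4.2] 1.0731504803944054
[566.6  70.1] [566.3  70.6] [566.6  70.1   5.6] 0.19111434697358
[651.7  82.1] [649.9  84. ] [651.3  82.2   4.4] 1.387877045773999
centers [614.9  34. ] [614.4  35.9]
brick 4 4
[622.2 197.5] [619.8 203.7] [622.5 198.8  19.8] 1.3492273164474282
[557.  190.9] [555.8 198.7] [557.8 192.5  18.4] 0.09813502039448069
[550.4 276.5] [547.5 282.6] [550.  278.2  19.6] 1.976208443141452
[615.4 281.8] [610.9 290.6] [615.3 284.3  17.2] 3.030624877196041
centers [586.3 236.7] [583.5 243.9]
block 4 4
[483.3  28.8] [483.   33.1] [483.5  29.1  14.6] 0.28820216041950464
[460.3 -22.2] [461.2 -22.7] [460.7 -22.2  18.5] 0.7832693769132127
[409.9   0.1] [409.4   0.3] [409.7   0.1  17.8] 0.4360275640666798
[431.9  51.3] [431.8  51.4] [431.8  51.3  17.9] 0.15566327647809106
centers [446.3  14.5] [446.3  15.5]
```

```bash
cat >> m.py <<'E'
def diffm(th):
    def fn(i):
        L=cv2.cvtColor(i.astype(np.uint8),cv2.COLOR_BGR2LAB).astype(float); m=np.median(L.reshape(-1,3),0); d=np.linalg.norm((L-m)*[1,2,2],axis=2)
        return cv2.morphologyEx((d>th).astype(np.uint8),cv2.MORPH_OPEN,np.ones((9,9)))
    return fn
def brass2(i):
    L=cv2.cvtColor(i.astype(np.uint8),cv2.COLOR_BGR2LAB).astype(int)
    m=((L[...,1]<131)&(L[...,2]>155)).astype(np.uint8)
    return cv2.morphologyEx(m,cv2.MORPH_OPEN,np.ones((25,25)))
E
python3 - <<'E'
from station import capture
from m import *
np.set_printoptions(precision=1,suppress=True)
t=capture("top");s=capture("side")
for p in ((175,248),(183,243),(165,250),(200,240),(160,260)): print(p,cv2.cvtColor(t["img"],cv2.COLOR_BGR2LAB)[p[1],p[0]])
bt=(165,235,205,275);print("dom",rect(t,bt,brass2,.040));show(t,bt,brass2,"pics/d.png")
ct=(360,230,407,277);cs=(305,130,345,157)
a,_=cen(t,ct,diffm(30));b,_=cen(s,cs,diffm(30));P,e=tri(t,a,s,b);print("collar",a,b,P*1000,e*1000,onz(t,a,.011)*1000)
print(circ(t,ct,diffm(30),.011)[0])
show(t,ct,diffm(30),"pics/b.png");show(s,cs,diffm(30),"pics/bs.png")
# beaker top only
a,h=cen(t,(80,250,130,292),gray);print("beaker top", onz(t,a,.029)*1000)
show(t,(295,235,340,280),gray,"pics/c.png")
ims=[cv2.resize(cv2.imread(f"pics/{n}.png"),(380,280)) for n in "d b bs c".split()]
cv2.imwrite("pics/mont2.png",np.vstack([np.hstack(ims[:2]),np.hstack(ims[2:])]))
E
```

```text
(175, 248) [174 120 169]
(183, 243) [183 118 171]
(165, 250) [170 128 156]
(200, 240) [162 133 156]
(160, 260) [167 129 156]
dom (443.1174621582031, 150.64495849609375, 41.586509704589844, 42.49522018432617, 1.5372352600097656)
collar [387.2 251.8] [323.4 145.4] [ 444.8 -319.6    3.2] 0.20517767493988234 [ 445. -317.   11.]
((443.868896484375, -311.06787109375), (35.25335693359375, 36.938262939453125), 72.11347961425781)
beaker top [411.4 309.   29. ]
```

View pics/mont2.png

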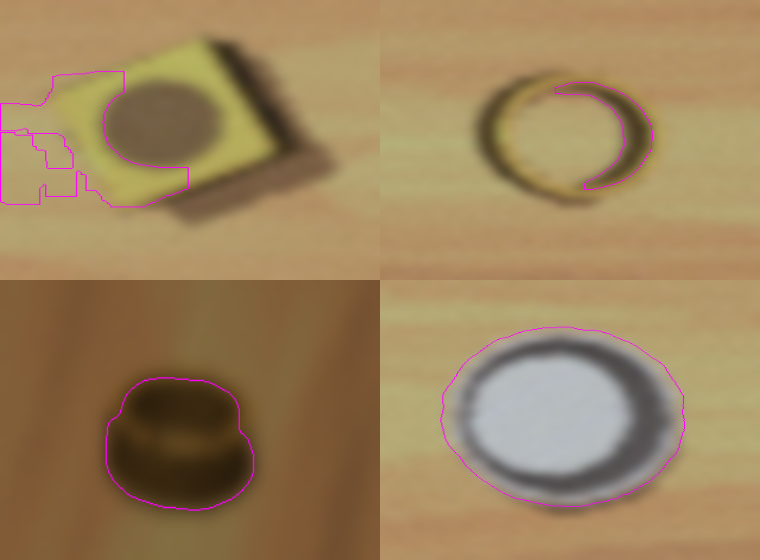

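```bash
python3 - <<'E'
from station import capture
from m import *
np.set_printoptions(precision=1,suppress=True)
t=capture("top")
q=np.array([onz(t,((x+.5)/4-.5+80,(y+.5)/4-.5+140),.04)[:2]*1000 for x,y in ((362,433),(430,403),(459,465),(398,499))])
print(q, cv2.minAreaRect(q.astype(np.float32)),q.mean(0))
print("collar",onz(t,((623+.5)/5-.5+260,(565.5)/5-.5+140),.022)*1000)
print("beaker rim",onz(t,((76+.5)/4-.5+80,(523.5)/4-.5+140),.058)*1000)
E
```

```text
[[457.2 160.3]
 [473.  123.8]
 [439.7 107.6]
 [422.  140.1]] ((448.8617858886719, 133.17315673828125), (40.561614990234375, 39.55224609375), 28.67575454711914) [448.  132.9]
collar [ 443.4 -306.6   22. ]
beaker rim [411.6 305.2  58. ]
```

```bash
cat > plan.py <<'E'
import sys,numpy as np
from scipy.spatial.transform import Rotation as Ro
from station import r
x,y,z,yaw=map(float,sys.argv[1:5])
s=r.sense();R=s["ee_rot"];p=s["tcp_pos"]
a=np.radians(yaw);Y=np.array([np.cos(a),np.sin(a),0]);Z=np.array([0,0,-1.]);X=np.cross(Y,Z)
G=np.stack([X,Y,Z],1)
if (R[:,1]@Y)<0 and len(sys.argv)<6: G[:,:2]*=-1
rv=Ro.from_matrix(R.T@G).as_rotvec()
L=G.T@(np.array([x,y,z])/1000-p)
np.set_printoptions(precision=4,suppress=True)
print("turn",rv,"n>=%.1f"%(np.abs(rv).max()/.18)," then linear",L,"n>=%.1f"%(np.linalg.norm(L)/.06)," j",np.round(s["joints"],0),"F",s["wrist_force"].round(1),"g",round(s["gripper_width"],3),"t",s["time_s"])
E
python3 plan.py 446.4 14.8 120 66.6; python3 plan.py 446.4 14.8 200 66.6
```

```text
turn [-0.0001  0.      0.8272] n>=4.6  then linear [0.0562 0.6139 0.0822] n>=10.4  j [-51.  22.   0.   0. -68. -15.] F [ 0.9 -0.9 -0.8] g 1.001 t 0.6
turn [-0.0001  0.      0.8272] n>=4.6  then linear [0.0562 0.6139 0.0022] n>=10.3  j [-51.  22.   0.   0. -68. -15.] F [ 0.9 -0.9 -0.8] g 1.001 t 0.6
```

```bash
python3 -m crank '[{"delta_rot":[0,0,0.165],"linear":[0,0,0],"gripper":100},{"delta_rot":[0,0,0.165],"linear":[0,0,0],"gripper":100},{"delta_rot":[0,0,0.165],"linear":[0,0,0],"gripper":100},{"delta_rot":[0,0,0.165],"linear":[0,0,0],"gripper":100},{"delta_rot":[0,0,0.165],"linear":[0,0,0],"gripper":100},{"delta_rot":[0,0,0],"linear":[0.004,0.04,0],"gripper":100},{"delta_rot":[0,0,0],"linear":[0.004,0.045,0.005],"gripper":100},{"delta_rot":[0,0,0],"linear":[0.004,0.045,0.005],"gripper":100},{"delta_rot":[0,0,0],"linear":[0.004,0.045,0.005],"gripper":100},{"delta_rot":[0,0,0],"linear":[0.004,0.045,0.005],"gripper":100}]'; python3 plan.py 446.4 14.8 100 66.6
```

```text
time_s: 1.85
tcp_pos: [0.3231, -0.3597, 0.1823]
ee_rot: [[-0.919, 0.395, 0.001], [0.395, 0.919, -0.0], [-0.001, -0.0, -1.0]]
wrist_force: [1.0, 0.1, -0.4]
gripper_width: 0.999
turn [-0.0002  0.0008  0.002 ] n>=0.0  then linear [0.0356 0.3927 0.0823] n>=6.7  j [-29.   9. -21.   0. -60. -85.] F [ 1.   0.1 -0.4] g 0.999 t 1.85
```

```bash
python3 -m crank '[{"delta_rot":[0,0,0],"linear":[0.004,0.045,0.01],"gripper":100},{"delta_rot":[0,0,0],"linear":[0.004,0.045,0.01],"gripper":100},{"delta_rot":[0,0,0],"linear":[0.004,0.045,0.01],"gripper":100},{"delta_rot":[0,0,0],"linear":[0.004,0.045,0.01],"gripper":100},{"delta_rot":[0,0,0],"linear":[0.004,0.045,0.01],"gripper":100},{"delta_rot":[0,0,0],"linear":[0.004,0.045,0.01],"gripper":100},{"delta_rot":[0,0,0],"linear":[0.004,0.045,0.01],"gripper":100},{"delta_rot":[0,0,0],"linear":[0.004,0.04,0.01],"gripper":100},{"delta_rot":[0,0,0],"linear":[0.002,0.025,0],"gripper":100},{"delta_rot":[0,0,0],"linear":[0,0,0],"gripper":100}]'; python3 plan.py 446.4 14.8 4 66.6
```

```text
time_s: 3.1
tcp_pos: [0.4424, 0.0029, 0.1023]
ee_rot: [[-0.92, 0.393, 0.001], [0.393, 0.92, 0.0], [-0.001, 0.0, -1.0]]
wrist_force: [-0.3, -0.5, 0.4]
gripper_width: 1.002
turn [0.0004 0.0006 0.005 ] n>=0.0  then linear [0.0011 0.0125 0.0983] n>=1.7  j [  22.   11.  -32.    0.  -47. -135.] F [-0.3 -0.5  0.4] g 1.002 t 3.1
```

```bash
python3 -m crank '[{"delta_rot":[0,0,0.005],"linear":[0.001,0.0125,0.02],"gripper":100},{"delta_rot":[0,0,0],"linear":[0,0,0.03],"gripper":100},{"delta_rot":[0,0,0],"linear":[0,0,0.025],"gripper":100},{"delta_rot":[0,0,0],"linear":[0,0,0.015],"gripper":100},{"delta_rot":[0,0,0],"linear":[0,0,0.007],"gripper":100},{"delta_rot":[0,0,0],"linear":[0,0,0],"gripper":100}]'; python3 plan.py 446.4 14.8 4 66.6
python3 - <<'E'
from station import capture
from h import *
c=capture("side"); crop(c,230,140,380,250,5,"pics/g1.png")
E
```

```text
time_s: 3.85
tcp_pos: [0.4456, 0.013, 0.0052]
ee_rot: [[-0.916, 0.4, -0.0], [0.4, 0.916, -0.0], [0.0, -0.0, -1.0]]
wrist_force: [0.1, 0.6, -0.2]
gripper_width: 0.998
turn [-0.0003 -0.0002 -0.0034] n>=0.0  then linear [-0.      0.002   0.0012] n>=0.0  j [  23.   20.  -38.    0.  -32. -136.] F [ 0.1  0.6 -0.2] g 0.998 t 3.85
```

View pics/g1.png

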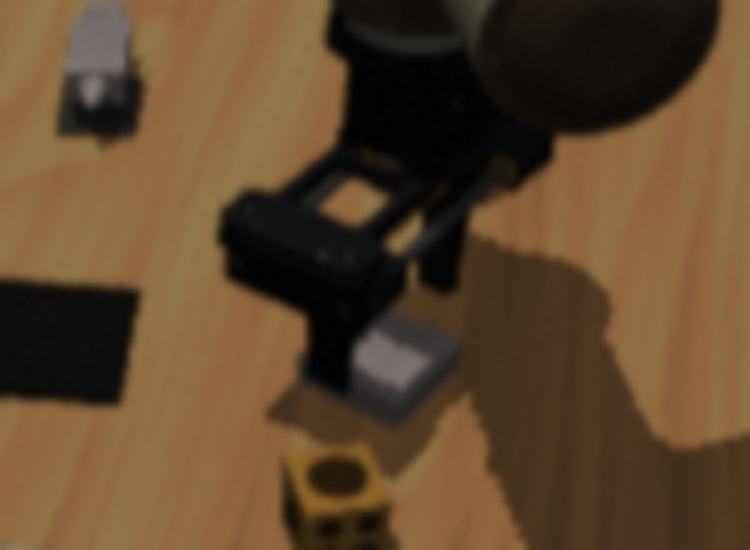

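The fingers straddle the block, one either side (~(330,345) in the crop). Closing.

```bash
python3 -m crank '[{"delta_rot":[0,0,0],"linear":[0,0.002,0.001],"gripper":75},{"delta_rot":[0,0,0],"linear":[0,0,0],"gripper":0},{"delta_rot":[0,0,0],"linear":[0,0,0],"gripper":0},{"delta_rot":[0,0,0],"linear":[0,0,0],"gripper":0},{"delta_rot":[0,0,0],"linear":[0,0,0],"gripper":0},{"delta_rot":[0,0,0],"linear":[0,0,0],"gripper":0}]'; python3 plan.py 446.4 14.8 4 66.6
```

```text
time_s: 4.65
tcp_pos: [0.4464, 0.0153, 0.0041]
ee_rot: [[-0.917, 0.4, -0.0], [0.4, 0.917, -0.0], [0.0, -0.0, -1.0]]
wrist_force: [-0.2, 0.1, -0.4]
gripper_width: 0.4
turn [-0.     -0.     -0.0028] n>=0.0  then linear [-0.0001 -0.0004  0.0001] n>=0.0  j [  23.   20.  -38.   -0.  -32. -136.] F [-0.2  0.1 -0.4] g 0.4 t 4.65
```

```bash
python3 - <<'E'
from station import capture,r
from h import *
c=capture("side"); crop(c,230,140,380,250,5,"pics/g2.png"); print(r.sense()["gripper_width"])
E
```

```text
0.3580008356287702
```

View pics/g2.png

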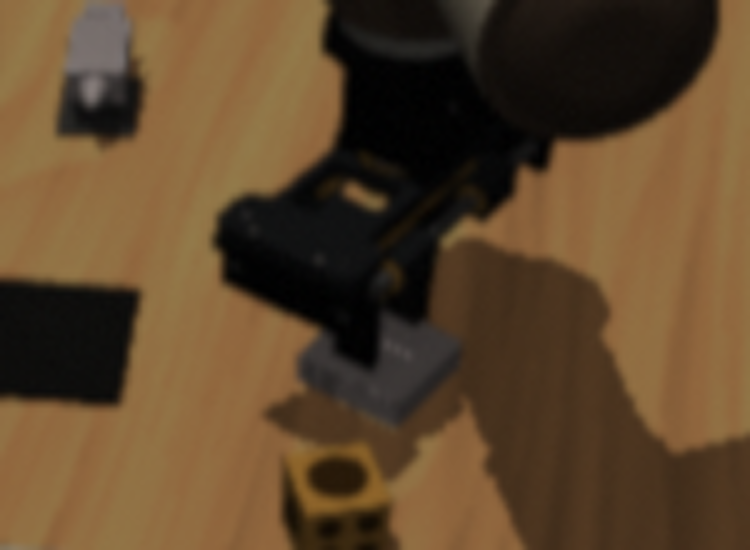

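```bash
python3 -m crank '[{"delta_rot":[0,0,0],"linear":[0,0,-0.006],"gripper":100},{"delta_rot":[0,0,0],"linear":[0,0,-0.01],"gripper":100},{"delta_rot":[0,0,0],"linear":[0,0,-0.01],"gripper":100},{"delta_rot":[0,0,0],"linear":[0,0,0],"gripper":100},{"delta_rot":[0,0,0],"linear":[0,0,0],"gripper":100},{"delta_rot":[0,0,0],"linear":[0,0,0],"gripper":100}]'; python3 - <<'E'
from station import capture,r
from h import *
c=capture("side"); crop(c,230,140,380,250,5,"pics/g3.png"); s=r.sense();print(s["gripper_width"],s["tcp_pos"],s["ee_rot"])
print([proj(c,s["tcp_pos"]+np.array([0,0,0])+s["ee_rot"][:,1]*k) for k in(-.0435,0,.0435)])
t=capture("top");crop(t,160,180,320,300,5,"pics/g3t.png")
E
```

```text
time_s: 5.45
tcp_pos: [0.4462, 0.0152, 0.0299]
ee_rot: [[-0.917, 0.4, -0.001], [0.4, 0.917, -0.0], [0.0, -0.0, -1.0]]
wrist_force: [-0.2, -0.9, 0.6]
gripper_width: 0.944
0.967166384475877 [0.44619823 0.01516697 0.02986229] [[-9.16635028e-01  3.99724496e-01 -7.43503733e-04]
 [ 3.99724793e-01  9.16635151e-01 -3.00096475e-04]
 [ 5.61565744e-04 -5.72275816e-04 -9.99999679e-01]]
[array([315.30123552, 197.04413432]), array([305.90482555, 205.73261175]), array([296.01603146, 214.87637673])]
```

View pics/g3.png

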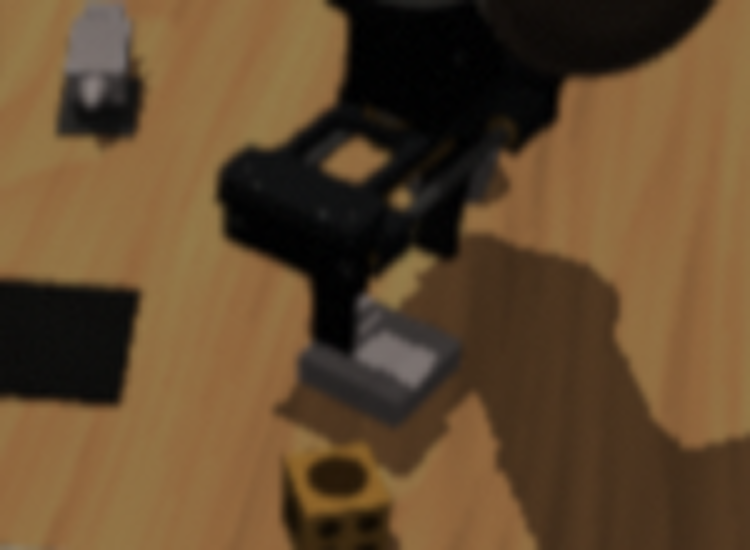

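View pics/g3t.png

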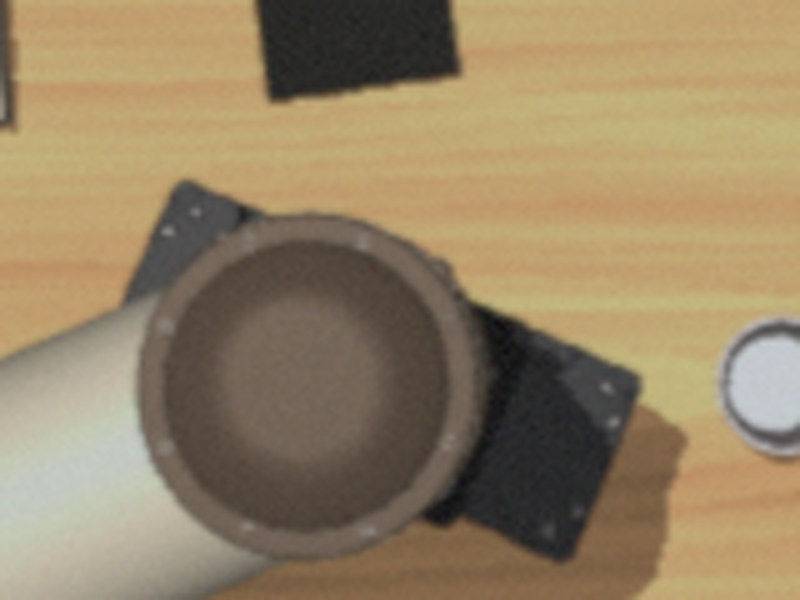

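```bash
python3 - <<'E'
from station import capture,r
from h import *
np.set_printoptions(precision=1,suppress=True)
c=capture("side"); s=r.sense()
Y=s["ee_rot"][:,1];X=s["ee_rot"][:,0]
P=np.array([.4464,.0153,0])
for z in (.004,.015,.025):
  print(z,[((proj(c,P+[0,0,z]+Y*y+X*x)-[230,140])*5).round() for y in(.0157,.03) for x in (-.0095,.0095)])
P=s["tcp_pos"]
for z in (0,.01,.02):
  print(z,[((proj(c,P+[0,0,z]+Y*y+X*x)-[230,140])*5).round() for y in(.042,.0585) for x in (-.0095,.0095)])
E
```

```text
0.004 [array([342., 377.]), array([374., 393.]), array([326., 392.]), array([358., 408.])]
0.015 [array([343., 360.]), array([376., 376.]), array([327., 375.]), array([360., 391.])]
0.025 [array([345., 345.]), array([377., 360.]), array([328., 360.]), array([361., 376.])]
0 [array([315., 365.]), array([348., 381.]), array([296., 383.]), array([329., 399.])]
0.01 [array([316., 349.]), array([349., 365.]), array([297., 367.]), array([330., 383.])]
0.02 [array([317., 333.]), array([351., 349.]), array([298., 350.]), array([331., 367.])]
```

```bash
python3 -m crank '[{"delta_rot":[0,0,0],"linear":[0,0,0.014],"gripper":100},{"delta_rot":[0,0,0],"linear":[0,0,0.012],"gripper":100},{"delta_rot":[0,0,0],"linear":[0,0,0.001],"gripper":100},{"delta_rot":[0,0,0],"linear":[0,0,0.0015],"gripper":100},{"delta_rot":[0,0,0],"linear":[0,0,0],"gripper":100}]'; python3 - <<'E'
from station import capture,r
from h import *
c=capture("side"); crop(c,265,170,345,230,9,"pics/g4.png")
E
```

```text
time_s: 6.22
tcp_pos: [0.4467, 0.0153, 0.0018]
ee_rot: [[-0.917, 0.4, 0.0], [0.4, 0.917, 0.0], [-0.0, 0.0, -1.0]]
wrist_force: [0.8, -0.8, 0.0]
gripper_width: 1.002
```

View pics/g4.png

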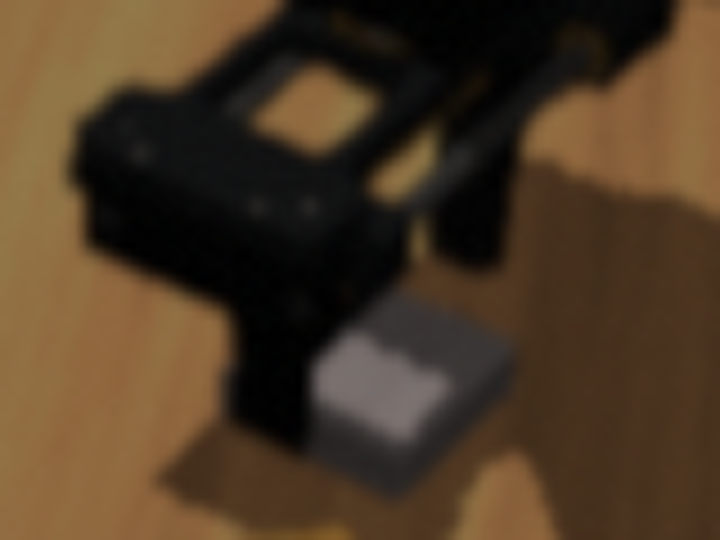

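```bash
python3 - <<'E'
from station import capture,r
from h import *
np.set_printoptions(precision=1,suppress=True)
c=capture("side"); s=r.sense()
Y=s["ee_rot"][:,1];X=s["ee_rot"][:,0];P=s["tcp_pos"]*[1,1,0]
f=lambda q:((proj(c,q)-[265,170])*9).round()
for z in (.0,.01,.02):
  print(z,"near",[f(P+[0,0,z]+Y*y+X*x) for y in(.0435,.0585) for x in (-.0095,.0095)],"far",[f(P+[0,0,z]+Y*y+X*x) for y in(-.0435,) for x in (-.0095,.0095)])
B=P
print("block", [f(np.array([x,y,z])) for x,y in ((.4833,.0288),(.4603,-.0222),(.4099,.0001),(.4319,.0513)) for z in (0,.018)])
E
```

```text
0.0 near [array([242., 473.]), array([300., 502.]), array([211., 502.]), array([269., 532.])] far [array([414., 313.]), array([471., 339.])]
0.01 near [array([244., 445.]), array([303., 474.]), array([212., 475.]), array([271., 504.])] far [array([417., 285.]), array([474., 312.])]
0.02 near [array([246., 417.]), array([305., 446.]), array([214., 447.]), array([273., 476.])] far [array([419., 258.]), array([477., 284.])]
block [array([220., 414.]), array([223., 364.]), array([333., 313.]), array([337., 264.]), array([498., 391.]), array([504., 342.]), array([391., 498.]), array([396., 448.])]
```

```bash
for i in 1; do python3 -m crank '[{"delta_rot":[0,0,0],"linear":[0,0,0.0015],"gripper":100}]'; python3 -m crank '[{"delta_rot":[0,0,0],"linear":[0,0,0.0008],"gripper":100}]'; done
```

```text
time_s: 6.45
tcp_pos: [0.4467, 0.0154, 0.0004]
ee_rot: [[-0.917, 0.4, 0.001], [0.4, 0.917, 0.0], [-0.001, 0.001, -1.0]]
wrist_force: [0.0, 1.1, -0.3]
gripper_width: 0.999
time_s: 6.58
tcp_pos: [0.4465, 0.0153, -0.0006]
ee_rot: [[-0.917, 0.4, 0.0], [0.4, 0.917, 0.0], [-0.0, 0.0, -1.0]]
wrist_force: [-0.3, 0.7, 0.3]
gripper_width: 0.999
```

No contact at TCP z≈-0.6 mm, so the open fingertips sit above the nominal TCP. I'll keep going down in small steps and watch the force.

```bash
python3 -m crank '[{"delta_rot":[0,0,0],"linear":[0,0,0.0015],"gripper":100}]'|egrep 'tcp|force'; python3 -m crank '[{"delta_rot":[0,0,0],"linear":[0,0,0.0015],"gripper":100}]'|egrep 'tcp|force'; 
```

```text
tcp_pos: [0.4465, 0.0153, -0.0022]
wrist_force: [0.4, 0.4, -0.5]
tcp_pos: [0.4464, 0.0153, -0.0038]
wrist_force: [-0.6, 0.3, 0.2]
```

```bash
python3 -m crank '[{"delta_rot":[0,0,0],"linear":[0,0,0.0015],"gripper":100}]'|egrep 'tcp|force'; python3 -m crank '[{"delta_rot":[0,0,0],"linear":[0,0,0.0015],"gripper":100}]'|egrep 'tcp|force'; 
```

```text
tcp_pos: [0.4465, 0.0153, -0.0053]
wrist_force: [0.2, -0.4, 0.6]
tcp_pos: [0.4464, 0.0153, -0.0068]
wrist_force: [-0.3, 0.0, 0.3]
```

```bash
python3 -m crank '[{"delta_rot":[0,0,0],"linear":[0,0,0],"gripper":50},{"delta_rot":[0,0,0],"linear":[0,0,0],"gripper":50},{"delta_rot":[0,0,0],"linear":[0,0,0],"gripper":50},{"delta_rot":[0,0,0],"linear":[0,0,0],"gripper":50}]'|egrep 'tcp|force|width'; python3 - <<'E'
from station import capture,r
from h import *
c=capture("side"); crop(c,265,170,345,230,9,"pics/g5.png");print(r.sense()["gripper_width"])
E
```

```text
tcp_pos: [0.4463, 0.0152, -0.0066]
wrist_force: [0.2, -0.8, -0.1]
gripper_width: 0.684
0.6793237871963764
```

View pics/g5.png

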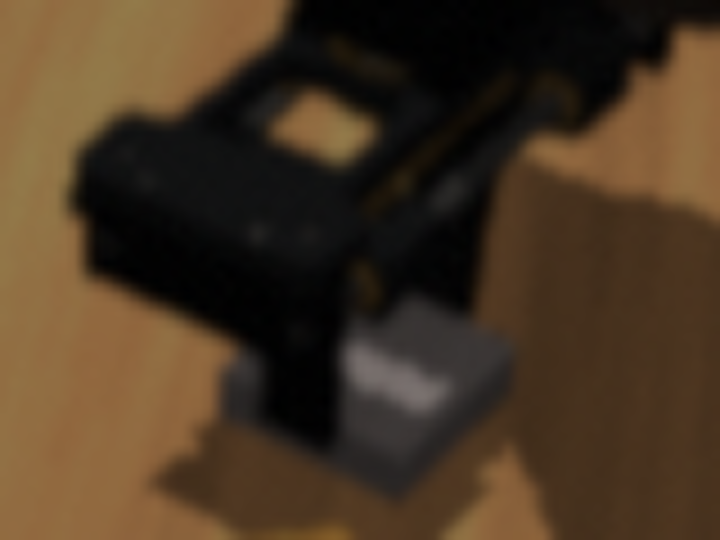

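```bash
python3 -m crank '[{"delta_rot":[0,0,0],"linear":[0,0,0],"gripper":0},{"delta_rot":[0,0,0],"linear":[0,0,0],"gripper":0},{"delta_rot":[0,0,0],"linear":[0,0,-0.005],"gripper":0},{"delta_rot":[0,0,0],"linear":[0,0,-0.015],"gripper":0},{"delta_rot":[0,0,0],"linear":[0,0,-0.02],"gripper":0},{"delta_rot":[0,0,0],"linear":[0,0,0],"gripper":0}]'; python3 plan.py 614.6 34.5 35 97.6
```

```text
time_s: 8.38
tcp_pos: [0.4472, 0.0157, 0.0342]
ee_rot: [[-0.917, 0.4, 0.003], [0.4, 0.917, 0.001], [-0.002, 0.002, -1.0]]
wrist_force: [-0.3, 0.6, -4.3]
gripper_width: 0.682
turn [ 0.0018  0.0026 -0.544 ] n>=3.0  then linear [-0.1684 -0.0035 -0.0008] n>=2.8  j [  23.   17.  -36.   -0.  -36. -136.] F [-0.3  0.6 -4.3] g 0.682 t 8.375
```

```bash
python3 -m crank '[{"delta_rot":[0,0,-0.136],"linear":[0,0,0],"gripper":0},{"delta_rot":[0,0,-0.136],"linear":[0,0,0],"gripper":0},{"delta_rot":[0,0,-0.136],"linear":[0,0,0],"gripper":0},{"delta_rot":[0,0,-0.136],"linear":[0,0,0],"gripper":0},{"delta_rot":[0,0,0],"linear":[-0.025,0,0],"gripper":0},{"delta_rot":[0,0,0],"linear":[-0.04,0,0],"gripper":0},{"delta_rot":[0,0,0],"linear":[-0.04,0,0],"gripper":0},{"delta_rot":[0,0,0],"linear":[-0.04,-0.002,0],"gripper":0},{"delta_rot":[0,0,0],"linear":[-0.023,-0.0015,0],"gripper":0},{"delta_rot":[0,0,0],"linear":[0,0,0],"gripper":0}]'; python3 plan.py 614.6 34.5 -0.5 97.6; python3 - <<'E'
from station import capture,r
from h import *
c=capture("side"); crop(c,190,140,310,230,6,"pics/g6.png")
E
```

```text
time_s: 9.62
tcp_pos: [0.6139, 0.0341, 0.031]
ee_rot: [[-0.991, -0.132, -0.002], [-0.132, 0.991, -0.0], [0.002, 0.0, -1.0]]
wrist_force: [-1.6, 0.2, -4.9]
gripper_width: 0.675
turn [ 0.0001 -0.0021 -0.0007] n>=0.0  then linear [-0.0007  0.0003  0.0315] n>=0.5  j [  18.   31.  -13.   -0.  -47. -101.] F [-1.6  0.2 -4.9] g 0.675 t 9.625
```

View pics/g6.png

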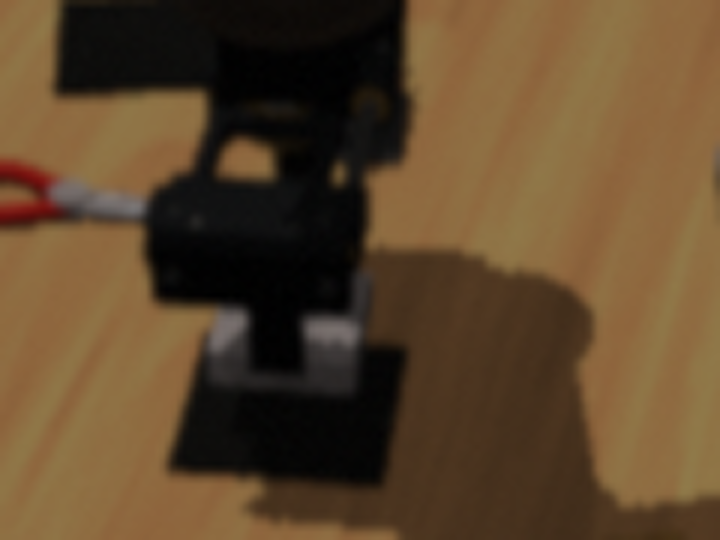

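The block hangs level over the pad at crop (285,355), with its sides parallel to the pad's. Lowering now.

```bash
python3 -m crank '[{"delta_rot":[0,0,0],"linear":[-0.0007,0.0003,0.01],"gripper":0},{"delta_rot":[0,0,0],"linear":[0,0,0.01],"gripper":0},{"delta_rot":[0,0,0],"linear":[0,0,0.006],"gripper":0},{"delta_rot":[0,0,0],"linear":[0,0,0.002],"gripper":0},{"delta_rot":[0,0,0],"linear":[0,0,0.001],"gripper":0},{"delta_rot":[0,0,0],"linear":[0,0,0],"gripper":0}]'; python3 plan.py 614.6 34.5 -0.5 97.6
```

```text
time_s: 10.42
tcp_pos: [0.6143, 0.0345, 0.0046]
ee_rot: [[-0.991, -0.132, 0.001], [-0.132, 0.991, 0.0], [-0.001, 0.0, -1.0]]
wrist_force: [0.3, 0.0, -3.7]
gripper_width: 0.683
turn [0.0001 0.0006 0.0002] n>=0.0  then linear [-0.0003 -0.      0.0051] n>=0.1  j [  18.   32.  -14.    0.  -44. -101.] F [ 0.3  0.  -3.7] g 0.683 t 10.425
```

```bash
python3 -m crank '[{"delta_rot":[0,0,0],"linear":[0,0,0.002],"gripper":0},{"delta_rot":[0,0,0],"linear":[0,0,0.001],"gripper":0},{"delta_rot":[0,0,0],"linear":[0,0,0],"gripper":0}]'|egrep "tcp|force"; python3 -m crank '[{"delta_rot":[0,0,0],"linear":[0,0,0.001],"gripper":0},{"delta_rot":[0,0,0],"linear":[0,0,0],"gripper":0}]'|egrep "tcp|force"; python3 -m crank '[{"delta_rot":[0,0,0],"linear":[0,0,0.0007],"gripper":0},{"delta_rot":[0,0,0],"linear":[0,0,0],"gripper":0}]'|egrep "tcp|force"
```

```text
tcp_pos: [0.614, 0.0344, 0.0013]
wrist_force: [-0.5, -0.6, -4.6]
tcp_pos: [0.6141, 0.0344, 0.0003]
wrist_force: [0.5, -0.5, -4.8]
tcp_pos: [0.6141, 0.0344, -0.0004]
wrist_force: [-0.2, 0.7, -4.6]
```

```bash
python3 -m crank '[{"delta_rot":[0,0,0],"linear":[0,0,0.0007],"gripper":0},{"delta_rot":[0,0,0],"linear":[0,0,0],"gripper":0}]'|egrep "tcp|force"; python3 -m crank '[{"delta_rot":[0,0,0],"linear":[0,0,0.0007],"gripper":0},{"delta_rot":[0,0,0],"linear":[0,0,0],"gripper":0}]'|egrep "tcp|force"
```

```text
tcp_pos: [0.6142, 0.0345, -0.0005]
wrist_force: [-0.7, -0.6, -0.5]
tcp_pos: [0.6142, 0.0344, -0.0006]
wrist_force: [-3.6, 0.6, 5.7]
```

```bash
python3 -m crank '[{"delta_rot":[0,0,0],"linear":[0,0,-0.0007],"gripper":0},{"delta_rot":[0,0,0],"linear":[0,0,0],"gripper":72},{"delta_rot":[0,0,0],"linear":[0,0,0],"gripper":85},{"delta_rot":[0,0,0],"linear":[0,0,0],"gripper":100},{"delta_rot":[0,0,0],"linear":[0,0,0],"gripper":100},{"delta_rot":[0,0,0],"linear":[0,0,-0.02],"gripper":100},{"delta_rot":[0,0,0],"linear":[0,0,-0.04],"gripper":100},{"delta_rot":[0,0,0],"linear":[0,0,-0.04],"gripper":100},{"delta_rot":[0,0,0],"linear":[0,0,0],"gripper":100}]'; python3 plan.py 448 133 100 116
```

```text
time_s: 12.92
tcp_pos: [0.6168, 0.035, 0.103]
ee_rot: [[-0.991, -0.133, 0.008], [-0.133, 0.991, 0.002], [-0.009, 0.001, -1.0]]
wrist_force: [0.2, -0.4, 0.0]
gripper_width: 1.001
turn [-0.0007  0.0086 -0.3204] n>=1.8  then linear [0.1088 0.1621 0.003 ] n>=3.3  j [  18.   26.   -9.    0.  -55. -101.] F [ 0.2 -0.4  0. ] g 1.001 t 12.925
```

```bash
python3 -m crank '[{"delta_rot":[0,0,-0.16],"linear":[0,0,0],"gripper":100},{"delta_rot":[0,0,-0.16],"linear":[0,0,0],"gripper":100},{"delta_rot":[0,0,0],"linear":[0.02,0.03,0],"gripper":100},{"delta_rot":[0,0,0],"linear":[0.028,0.042,0],"gripper":100},{"delta_rot":[0,0,0],"linear":[0.028,0.042,0],"gripper":100},{"delta_rot":[0,0,0],"linear":[0.022,0.032,0],"gripper":100},{"delta_rot":[0,0,0],"linear":[0.011,0.016,0],"gripper":100},{"delta_rot":[0,0,0],"linear":[0,0,0],"gripper":100}]'; python3 plan.py 448 133 10 116; python3 - <<'E'
from station import capture
from m import *
t=capture("top");crop(t,150,140,310,260,5,"pics/p1t.png")
s=capture("side");crop(s,190,170,330,270,5,"pics/p1.png")
print("pad",rect(t,(200,150,260,210),lambda i:i.max(2)<100,.006))
bl=lambda i:gray(i)&(i.max(2)>120)
print("block",rect(t,(205,150,260,205),bl,.024),rect(s,(210,180,270,228),lambda i:gray(i)&(i.max(2)>75),.024))
E
```

```text
time_s: 13.92
tcp_pos: [0.4439, 0.1326, 0.0985]
ee_rot: [[-0.898, -0.439, -0.001], [-0.439, 0.898, -0.0], [0.001, 0.0, -1.0]]
wrist_force: [0.0, -0.2, -0.7]
gripper_width: 0.999
turn [ 0.     -0.0012  0.001 ] n>=0.0  then linear [-0.0039 -0.0014  0.0885] n>=1.5  j [  37.   13.  -30.   -0.  -47. -101.] F [ 0.  -0.2 -0.7] g 0.999 t 13.925
pad (614.8577880859375, 33.76504898071289, 88.8973617553711, 88.59757232666016, 7.643080711364746)
block (614.1843872070312, 35.06708526611328, 61.316715240478516, 61.55775451660156, 7.797245502471924) (613.9035034179688, 35.73335647583008, 62.16938400268555, 63.932472229003906, 7.80657434463501)
```

View pics/p1.png

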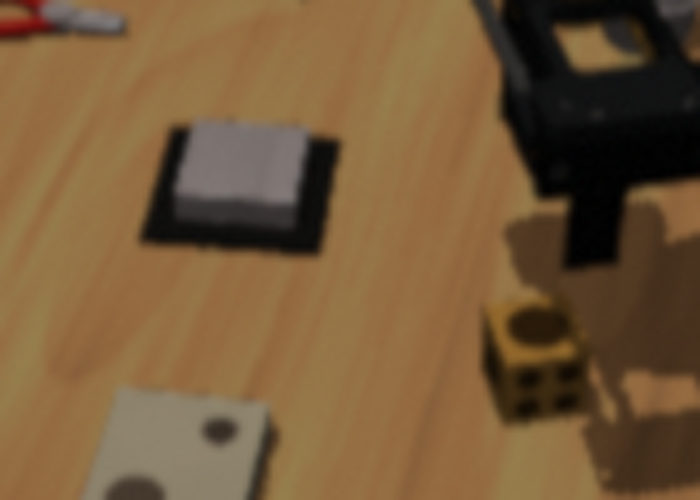

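View pics/p1t.png

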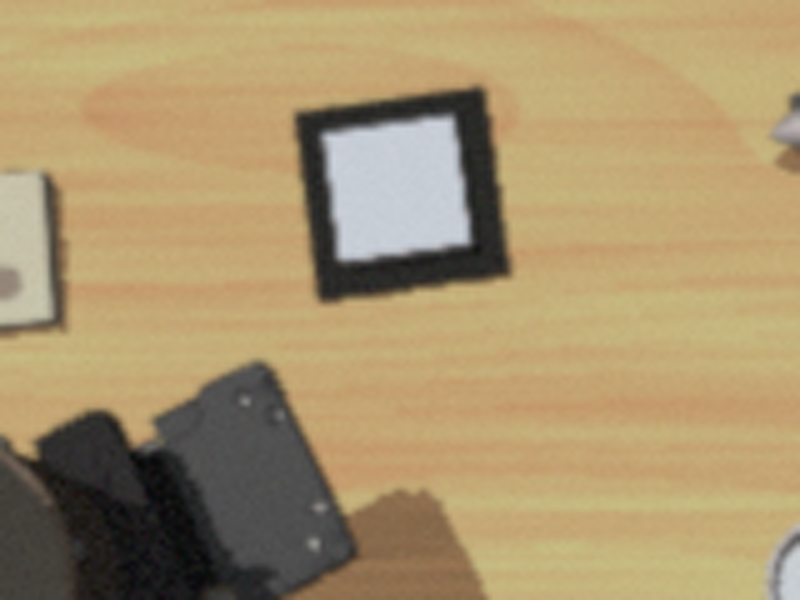

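```bash
python3 -m crank '[{"delta_rot":[0,0,0],"linear":[-0.004,-0.001,0.02],"gripper":100},{"delta_rot":[0,0,0],"linear":[0,0,0.03],"gripper":100},{"delta_rot":[0,0,0],"linear":[0,0,0.025],"gripper":100},{"delta_rot":[0,0,0],"linear":[0,0,0.014],"gripper":100},{"delta_rot":[0,0,0],"linear":[0,0,0.006],"gripper":100},{"delta_rot":[0,0,0],"linear":[0,0,0],"gripper":100}]'; python3 plan.py 448 133 2 116; python3 - <<'E'
from station import capture
from m import *
s=capture("side");crop(s,250,180,350,265,7,"pics/p2.png")
E
```

```text
time_s: 14.78
tcp_pos: [0.4496, 0.133, 0.0036]
ee_rot: [[-0.9, -0.437, -0.001], [-0.437, 0.9, -0.0], [0.001, -0.0, -1.0]]
wrist_force: [-0.4, -0.6, 0.3]
gripper_width: 1.002
turn [-0.0002 -0.0007 -0.0017] n>=0.0  then linear [0.0014 0.0007 0.0016] n>=0.0  j [  36.   22.  -35.    0.  -33. -101.] F [-0.4 -0.6  0.3] g 1.002 t 14.775
```

View pics/p2.png

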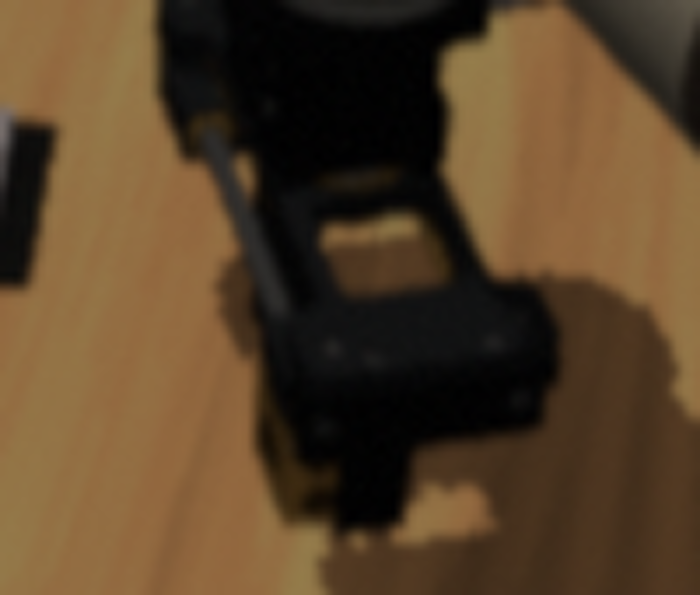

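```bash
python3 -m crank '[{"delta_rot":[0,0,0],"linear":[0.0014,0.0005,0.001],"gripper":60},{"delta_rot":[0,0,0],"linear":[0,0,0],"gripper":50},{"delta_rot":[0,0,0],"linear":[0,0,0],"gripper":40},{"delta_rot":[0,0,0],"linear":[0,0,0],"gripper":0},{"delta_rot":[0,0,0],"linear":[0,0,0],"gripper":0},{"delta_rot":[0,0,0],"linear":[0,0,0],"gripper":0}]'; python3 plan.py 448 133 2 116
```

```text
time_s: 15.58
tcp_pos: [0.4479, 0.1335, 0.0031]
ee_rot: [[-0.899, -0.438, 0.0], [-0.438, 0.899, 0.001], [-0.001, 0.0, -1.0]]
wrist_force: [-1.2, 1.4, 0.5]
gripper_width: 0.456
turn [ 0.0003  0.0006 -0.0009] n>=0.0  then linear [ 0.0001 -0.0005  0.0011] n>=0.0  j [  37.   22.  -35.   -0.  -33. -101.] F [-1.2  1.4  0.5] g 0.456 t 15.575
```

```bash
python3 -m crank '[{"delta_rot":[0,0,0],"linear":[0,0,-0.005],"gripper":0},{"delta_rot":[0,0,0],"linear":[0,0,-0.02],"gripper":0},{"delta_rot":[0,0,0],"linear":[0,0,-0.03],"gripper":0},{"delta_rot":[0,0,0.16],"linear":[0,0,0],"gripper":0},{"delta_rot":[0,0,0.16],"linear":[0,0,0],"gripper":0},{"delta_rot":[0,0,0],"linear":[0,0,0],"gripper":0}]'; python3 plan.py 614.3 34.2 50 97.7
```

```text
time_s: 16.32
tcp_pos: [0.447, 0.1326, 0.0576]
ee_rot: [[-0.991, -0.134, -0.001], [-0.134, 0.991, -0.001], [0.002, -0.001, -1.0]]
wrist_force: [-0.3, 0.3, -4.3]
gripper_width: 0.457
turn [-0.0006 -0.0016 -0.0002] n>=0.0  then linear [-0.1526 -0.1199  0.0076] n>=3.2  j [  37.   17.  -32.   -0.  -41. -119.] F [-0.3  0.3 -4.3] g 0.457 t 16.325
```

```bash
python3 -m crank '[{"delta_rot":[0,0,0],"linear":[-0.02,-0.016,0],"gripper":0},{"delta_rot":[0,0,0],"linear":[-0.036,-0.028,0],"gripper":0},{"delta_rot":[0,0,0],"linear":[-0.036,-0.028,0],"gripper":0},{"delta_rot":[0,0,0],"linear":[-0.036,-0.028,0],"gripper":0},{"delta_rot":[0,0,0],"linear":[-0.018,-0.014,0],"gripper":0},{"delta_rot":[0,0,0],"linear":[-0.0066,-0.006,0],"gripper":0},{"delta_rot":[0,0,0],"linear":[0,0,0],"gripper":0},{"delta_rot":[0,0,0],"linear":[0,0,0],"gripper":0}]'; python3 plan.py 614.3 34.2 30 97.7; python3 - <<'E'
from station import capture
from m import *
s=capture("side");crop(s,190,140,310,230,6,"pics/p3.png")
E
```

```text
time_s: 17.32
tcp_pos: [0.6137, 0.0348, 0.0577]
ee_rot: [[-0.991, -0.134, -0.001], [-0.134, 0.991, -0.0], [0.001, 0.0, -1.0]]
wrist_force: [-0.2, 0.3, -4.2]
gripper_width: 0.459
turn [ 0.0001 -0.0014 -0.0004] n>=0.0  then linear [-0.0005 -0.0007  0.0277] n>=0.5  j [  18.   29.  -11.   -0.  -50. -101.] F [-0.2  0.3 -4.2] g 0.459 t 17.325
```

View pics/p3.png

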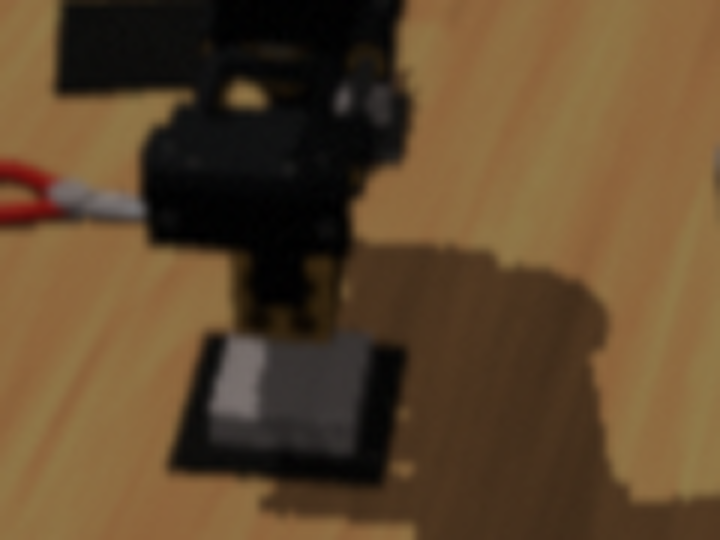

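```bash
python3 - <<'E'
from station import capture,r
from h import *
c=capture("side"); s=r.sense();P=s["tcp_pos"];X=s["ee_rot"][:,0];Y=s["ee_rot"][:,1]
f=lambda q:((proj(c,q)-[190,140])*6).round()
print([f(P+[0,0,-.003]+Y*.02+X*x) for x in(-.02,.02)],[f(P+[0,0,.037]+Y*.02+X*x) for x in(-.02,.02)])
print("finger",[f(P+[0,0,.014]+Y*.033+X*x) for x in(-.0095,.0095)])
E
```

```text
[array([230., 338.]), array([328., 345.])] [array([226., 259.]), array([327., 266.])]
finger [array([249., 327.]), array([297., 330.])]
```

```bash
python3 -m crank '[{"delta_rot":[0,0,0],"linear":[-0.002,-0.0007,0.01],"gripper":0},{"delta_rot":[0,0,0],"linear":[0,0,0.01],"gripper":0},{"delta_rot":[0,0,0],"linear":[0,0,0.006],"gripper":0},{"delta_rot":[0,0,0],"linear":[0,0,0.002],"gripper":0},{"delta_rot":[0,0,0],"linear":[0,0,0],"gripper":0}]'|egrep "tcp|force"; python3 -m crank '[{"delta_rot":[0,0,0],"linear":[0,0,0.001],"gripper":0},{"delta_rot":[0,0,0],"linear":[0,0,0],"gripper":0}]'|egrep "tcp|force"
```

```text
tcp_pos: [0.617, 0.0339, 0.0298]
wrist_force: [-0.3, 1.3, -4.1]
tcp_pos: [0.6171, 0.034, 0.0292]
wrist_force: [0.5, -0.7, -3.3]
```

```bash
python3 -m crank '[{"delta_rot":[0,0,0],"linear":[0.0014,0.0003,0.001],"gripper":0},{"delta_rot":[0,0,0],"linear":[0,0,0],"gripper":0}]'|egrep "tcp|force"; python3 -m crank '[{"delta_rot":[0,0,0],"linear":[0,0,0.0007],"gripper":0},{"delta_rot":[0,0,0],"linear":[0,0,0],"gripper":0}]'|egrep "tcp|force";  python3 -m crank '[{"delta_rot":[0,0,0],"linear":[0,0,0.0005],"gripper":0},{"delta_rot":[0,0,0],"linear":[0,0,0],"gripper":0}]'|egrep "tcp|force"
```

```text
tcp_pos: [0.6153, 0.034, 0.0279]
wrist_force: [0.2, -0.3, -3.8]
tcp_pos: [0.6155, 0.0341, 0.0272]
wrist_force: [-0.7, 0.6, -3.0]
tcp_pos: [0.6156, 0.0341, 0.0271]
wrist_force: [-0.2, 0.5, -1.1]
```

Contact has just begun (at the expected 27.1 mm). Release and retract.

```bash
python3 -m crank '[{"delta_rot":[0,0,0],"linear":[0,0,0.0003],"gripper":0},{"delta_rot":[0,0,0],"linear":[0,0,0],"gripper":52},{"delta_rot":[0,0,0],"linear":[0,0,0],"gripper":65},{"delta_rot":[0,0,0],"linear":[0,0,0],"gripper":100},{"delta_rot":[0,0,0],"linear":[0,0,0],"gripper":100},{"delta_rot":[0,0,0],"linear":[0,0,-0.02],"gripper":100},{"delta_rot":[0,0,0],"linear":[0,0,-0.04],"gripper":100},{"delta_rot":[0,0,0],"linear":[0,0,-0.04],"gripper":100},{"delta_rot":[0,0,0],"linear":[0,0,0],"gripper":100}]'; python3 plan.py 436.5 -156 110 97.7
```

```text
time_s: 20.18
tcp_pos: [0.6182, 0.0346, 0.1306]
ee_rot: [[-0.991, -0.133, 0.008], [-0.133, 0.991, 0.002], [-0.009, 0.001, -1.0]]
wrist_force: [-0.1, -0.5, 0.0]
gripper_width: 0.998
turn [ 0.0006  0.0085 -0.001 ] n>=0.0  then linear [ 0.2056 -0.1645  0.0206] n>=4.4  j [  18.   24.   -7.    0.  -58. -101.] F [-0.1 -0.5  0. ] g 0.998 t 20.175
```

```bash
python3 -m crank '[{"delta_rot":[0,0,0],"linear":[0.025,-0.02,0],"gripper":100},{"delta_rot":[0,0,0],"linear":[0.04,-0.032,0.004],"gripper":100},{"delta_rot":[0,0,0],"linear":[0.04,-0.032,0.004],"gripper":100},{"delta_rot":[0,0,0],"linear":[0.04,-0.032,0.004],"gripper":100},{"delta_rot":[0,0,0],"linear":[0.04,-0.032,0.004],"gripper":100},{"delta_rot":[0,0,0],"linear":[0.02,-0.016,0.004],"gripper":100},{"delta_rot":[0,0,-0.175],"linear":[0,0,0],"gripper":100},{"delta_rot":[0,0,-0.175],"linear":[0,0,0],"gripper":100},{"delta_rot":[0,0,-0.175],"linear":[0,0,0],"gripper":100},{"delta_rot":[0,0,-0.175],"linear":[0,0,0],"gripper":100}]' | grep tcp; python3 -m crank '[{"delta_rot":[0,0,-0.175],"linear":[0,0,0],"gripper":100},{"delta_rot":[0,0,-0.175],"linear":[0,0,0],"gripper":100},{"delta_rot":[0,0,-0.175],"linear":[0,0,0],"gripper":100},{"delta_rot":[0,0,-0.175],"linear":[0,0,0],"gripper":100},{"delta_rot":[0,0,-0.17],"linear":[0,0,0],"gripper":100},{"delta_rot":[0,0,0],"linear":[0,0,0],"gripper":100}]' | grep tcp; python3 plan.py 436.5 -156 3 187.7
python3 - <<'E'
from station import capture
from m import *
s=capture("side");crop(s,190,150,310,240,6,"pics/p4.png")
t=capture("top");crop(t,180,130,280,220,6,"pics/p4t.png")
E
```

```text
tcp_pos: [0.4335, -0.1556, 0.1058]
tcp_pos: [0.4336, -0.1556, 0.1059]
turn [ 0.0012  0.0003 -0.0046] n>=0.0  then linear [ 0.0008 -0.0029  0.1029] n>=1.7  j [  1.  12. -30.  -0. -48.   7.] F [-0.7  0.1  0.2] g 0.999 t 22.175
```

View pics/p4.png

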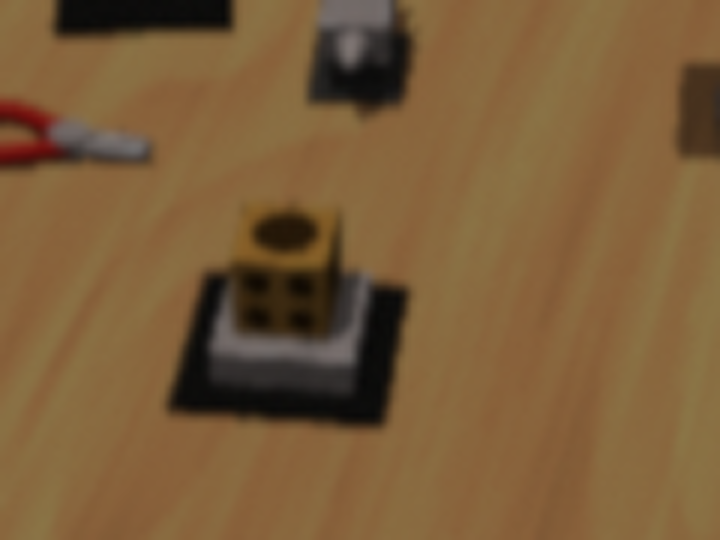

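View pics/p4t.png

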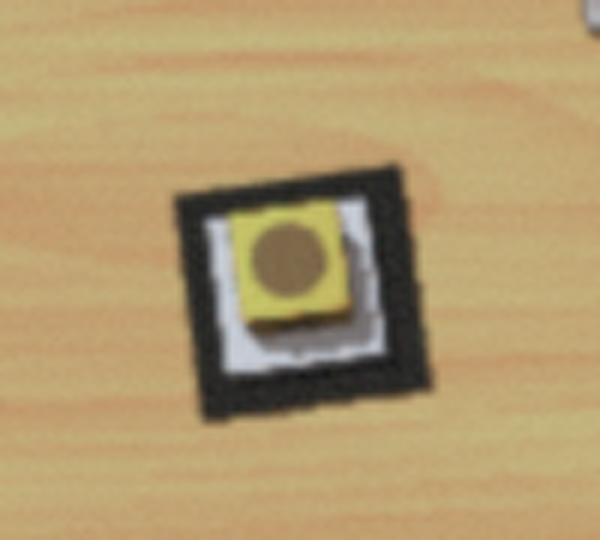

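```bash
python3 - <<'E'
from station import capture
from m import *
t=capture("top");s=capture("side")
g=lambda c,L,ox,oy,z:np.array([onz(c,((x+.5)/6-.5+ox,(y+.5)/6-.5+oy),z)[:2]*1000 for x,y in L],np.float32)
q=g(t,((230,208),(336,200),(349,306),(245,322)),180,130,.064);print("dom top",q.mean(0),cv2.minAreaRect(q))
q=g(s,((233,262),(243,205),(338,210),(332,270)),190,150,.064);print("dom top side",q.mean(0),cv2.minAreaRect(q))
q=g(s,((237,332),(331,338)),190,150,.024);print("dom foot front edge",q, q.mean(0)+20*np.array([.13,-.99]))
q=g(t,((207,215),(366,198),(386,354),(225,375)),180,130,.024);print("block",q.mean(0))
print("block side",rect(s,(210,180,270,228),lambda i:gray(i)&(i.max(2)>75),.024))
E
```

```text
dom top [616.60126   34.083794] ((617.1383056640625, 34.006988525390625), (42.093284606933594, 38.23396682739258), 7.725305080413818)
dom top side [615.0921    34.779804] ((614.8486938476562, 35.1743278503418), (41.47947692871094, 40.155982971191406), 9.47109317779541)
dom foot front edge [[632.2885    52.51877 ]
 [593.58405   46.561966]] [615.5362793   29.74036713]
block [614.3367   34.89809]
block side (613.3568725585938, 36.04475784301758, 60.85958480834961, 61.25779342651367, 7.739863395690918)
```

```bash
python3 -m crank '[{"delta_rot":[0,0,0],"linear":[0.0008,-0.003,0.02],"gripper":100},{"delta_rot":[0,0,0],"linear":[0,0,0.03],"gripper":100},{"delta_rot":[0,0,0],"linear":[0,0,0.03],"gripper":100},{"delta_rot":[0,0,0],"linear":[0,0,0.016],"gripper":100},{"delta_rot":[0,0,0],"linear":[0,0,0.009],"gripper":100},{"delta_rot":[0,0,0],"linear":[0,0,0],"gripper":100}]'|egrep "tcp|force"; python3 plan.py 436.5 -156 0 187.7; python3 - <<'E'
from station import capture
from m import *
s=capture("side");crop(s,270,120,370,200,7,"pics/p5.png")
E
```

```text
tcp_pos: [0.437, -0.1561, 0.0011]
wrist_force: [-0.2, -0.4, -0.3]
turn [ 0.001   0.0001 -0.0028] n>=0.0  then linear [-0.0001  0.0005  0.0011] n>=0.0  j [  0.  22. -36.   0. -32.   7.] F [-0.2 -0.4 -0.3] g 1.002 t 23.125
```

View pics/p5.png

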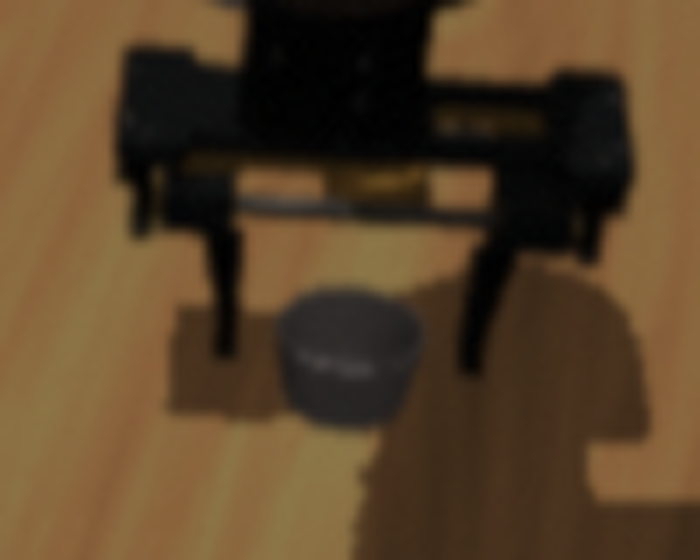

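The cup sits centred between the fingers (crop x 349 against a finger midpoint of 347). Closing.

```bash
python3 -m crank '[{"delta_rot":[0,0,0],"linear":[0,0,0.001],"gripper":75},{"delta_rot":[0,0,0],"linear":[0,0,0],"gripper":70},{"delta_rot":[0,0,0],"linear":[0,0,0],"gripper":0},{"delta_rot":[0,0,0],"linear":[0,0,0],"gripper":0},{"delta_rot":[0,0,0],"linear":[0,0,0],"gripper":0},{"delta_rot":[0,0,0],"linear":[0,0,-0.004],"gripper":0},{"delta_rot":[0,0,0],"linear":[0,0,-0.016],"gripper":0},{"delta_rot":[0,0,0],"linear":[0,0,-0.03],"gripper":0},{"delta_rot":[0,0,0],"linear":[0,0,-0.04],"gripper":0},{"delta_rot":[0,0,0],"linear":[0,0,0],"gripper":0}]'; python3 plan.py 629.1 -73.3 90 187.7;  python3 - <<'E'
from station import capture
from m import *
s=capture("side");crop(s,260,60,380,160,6,"pics/p6.png")
E
```

```text
time_s: 24.42
tcp_pos: [0.4396, -0.1562, 0.0933]
ee_rot: [[0.132, -0.991, 0.008], [-0.991, -0.132, -0.0], [0.001, -0.007, -1.0]]
wrist_force: [0.6, 0.3, -0.8]
gripper_width: 0.657
turn [-0.0074 -0.0014 -0.0019] n>=0.0  then linear [-0.0567 -0.1989  0.0033] n>=3.4  j [  0.  13. -30.   0. -46.   7.] F [ 0.6  0.3 -0.8] g 0.657 t 24.425
```

View pics/p6.png

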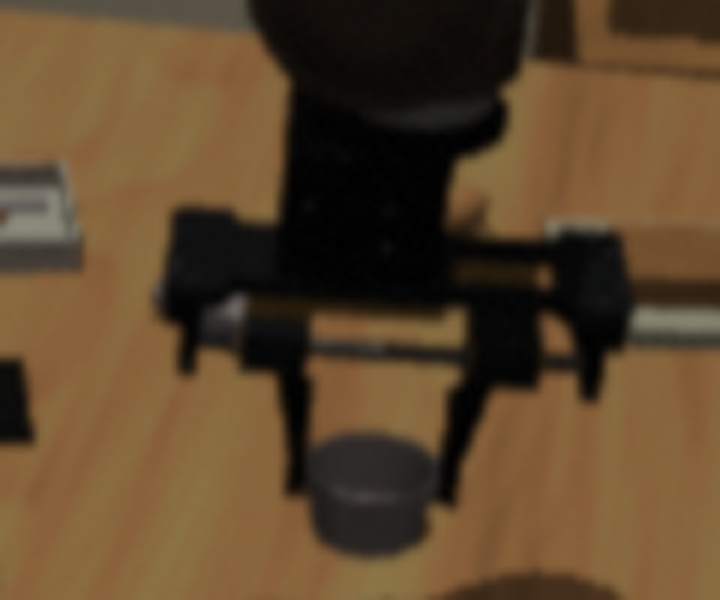

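```bash
python3 -m crank '[{"delta_rot":[0,0,0],"linear":[-0.006,-0.02,0],"gripper":0},{"delta_rot":[0,0,0],"linear":[-0.01,-0.036,0],"gripper":0},{"delta_rot":[0,0,0],"linear":[-0.01,-0.036,0],"gripper":0},{"delta_rot":[0,0,0],"linear":[-0.01,-0.036,0],"gripper":0},{"delta_rot":[0,0,0],"linear":[-0.01,-0.036,0],"gripper":0},{"delta_rot":[0,0,0],"linear":[-0.007,-0.02,0],"gripper":0},{"delta_rot":[0,0,0],"linear":[-0.003,-0.014,0],"gripper":0},{"delta_rot":[0,0,0],"linear":[0,0,0.02],"gripper":0},{"delta_rot":[0,0,0],"linear":[0,0,0],"gripper":0},{"delta_rot":[0,0,0],"linear":[0,0,0],"gripper":0}]'|egrep "tcp|force"; python3 plan.py 629.1 -73.3 0 187.7
```

```text
tcp_pos: [0.6262, -0.0746, 0.0705]
wrist_force: [-0.5, 0.6, -0.5]
turn [ 0.0003 -0.0003 -0.0023] n>=0.0  then linear [-0.0009 -0.0031  0.0705] n>=1.2  j [  8.  29.  -8.   0. -53.  -0.] F [-0.5  0.6 -0.5] g 0.658 t 25.725
```

```bash
python3 -m crank '[{"delta_rot":[0,0,0],"linear":[-0.001,-0.003,0.02],"gripper":0},{"delta_rot":[0,0,0],"linear":[0,0,0.02],"gripper":0},{"delta_rot":[0,0,0],"linear":[0,0,0.015],"gripper":0},{"delta_rot":[0,0,0],"linear":[0,0,0.008],"gripper":0},{"delta_rot":[0,0,0],"linear":[0,0,0.003],"gripper":0},{"delta_rot":[0,0,0],"linear":[0,0,0],"gripper":0},{"delta_rot":[0,0,0],"linear":[0,0,0],"gripper":0}]'|egrep "tcp|force"; python3 plan.py 629.1 -73.3 0 187.7;  python3 - <<'E'
from station import capture
from m import *
s=capture("side");crop(s,200,120,300,200,7,"pics/p7.png")
E
```

```text
tcp_pos: [0.6294, -0.0731, 0.0051]
wrist_force: [-0.3, 0.6, -1.1]
turn [-0.0013 -0.0001 -0.0023] n>=0.0  then linear [0.0002 0.0004 0.0051] n>=0.1  j [  8.  34. -11.   0. -45.  -0.] F [-0.3  0.6 -1.1] g 0.66 t 26.6
```

View pics/p7.png

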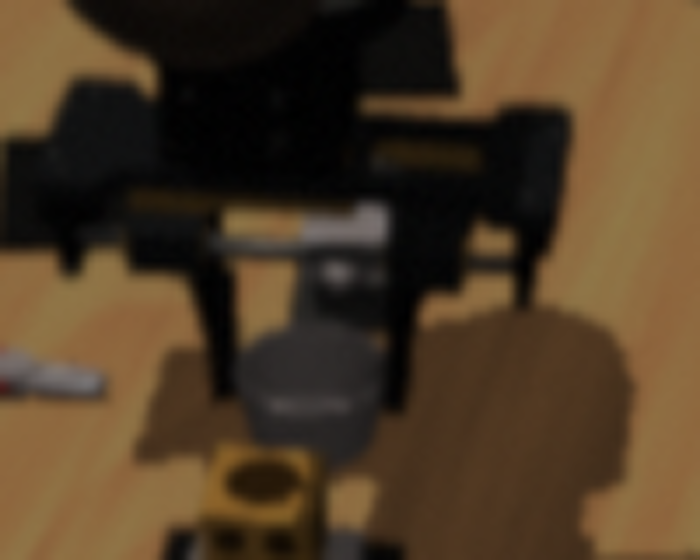

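```bash
python3 -m crank '[{"delta_rot":[0,0,0],"linear":[0,0,0.002],"gripper":0},{"delta_rot":[0,0,0],"linear":[0,0,0.001],"gripper":0},{"delta_rot":[0,0,0],"linear":[0,0,0],"gripper":0}]'|egrep "tcp|force"; python3 -m crank '[{"delta_rot":[0,0,0],"linear":[0,0,0.001],"gripper":0},{"delta_rot":[0,0,0],"linear":[0,0,0],"gripper":0}]'|egrep "tcp|force";python3 -m crank '[{"delta_rot":[0,0,0],"linear":[0,0,0.0007],"gripper":0},{"delta_rot":[0,0,0],"linear":[0,0,0],"gripper":0}]'|egrep "tcp|force"
```

```text
tcp_pos: [0.6288, -0.0731, 0.0013]
wrist_force: [0.6, 0.2, -1.9]
tcp_pos: [0.629, -0.0731, 0.0008]
wrist_force: [-0.3, 0.4, 1.1]
tcp_pos: [0.6291, -0.0731, 0.0007]
wrist_force: [-1.3, 0.7, 4.7]
```

Contact. Release, retract and go on to the collar.

```bash
python3 -m crank '[{"delta_rot":[0,0,0],"linear":[0,0,-0.0007],"gripper":0},{"delta_rot":[0,0,0],"linear":[0,0,0],"gripper":72},{"delta_rot":[0,0,0],"linear":[0,0,0],"gripper":85},{"delta_rot":[0,0,0],"linear":[0,0,0],"gripper":100},{"delta_rot":[0,0,0],"linear":[0,0,0],"gripper":100},{"delta_rot":[0,0,0],"linear":[0,0,-0.02],"gripper":100},{"delta_rot":[0,0,0],"linear":[0,0,-0.04],"gripper":100},{"delta_rot":[0,0,0],"linear":[0,0,-0.04],"gripper":100},{"delta_rot":[0,0,0],"linear":[0,0,0],"gripper":100}]'|grep tcp; python3 plan.py 443.5 -307 100 187.7
```

```text
tcp_pos: [0.6317, -0.073, 0.1047]
turn [-0.0086 -0.0008 -0.0018] n>=0.0  then linear [0.2067 0.2178 0.0047] n>=5.0  j [  8.  27.  -6.   0. -56.  -0.] F [-0.6  0.1 -0.8] g 1.0 t 28.65
```

```bash
python3 -m crank '[{"delta_rot":[0,0,0],"linear":[0.022,0.023,0],"gripper":100},{"delta_rot":[0,0,0],"linear":[0.035,0.037,0],"gripper":100},{"delta_rot":[0,0,0],"linear":[0.035,0.037,0],"gripper":100},{"delta_rot":[0,0,0],"linear":[0.035,0.037,0],"gripper":100},{"delta_rot":[0,0,0],"linear":[0.035,0.037,0],"gripper":100},{"delta_rot":[0,0,0],"linear":[0.025,0.027,0],"gripper":100},{"delta_rot":[0,0,0],"linear":[0.015,0.015,0],"gripper":100},{"delta_rot":[0,0,0],"linear":[0.005,0.005,0],"gripper":100},{"delta_rot":[0,0,0],"linear":[0,0,0],"gripper":100},{"delta_rot":[0,0,0],"linear":[0,0,0],"gripper":100}]'|grep tcp; python3 plan.py 443.5 -307 -5 187.7
python3 - <<'E'
from station import capture
from m import *
s=capture("side");crop(s,200,120,360,220,5,"pics/p8.png")
t=capture("top");crop(t,180,130,360,260,4,"pics/p8t.png")
E
```

```text
tcp_pos: [0.4406, -0.3064, 0.1003]
turn [-0.      0.0001 -0.0015] n>=0.0  then linear [ 0.001  -0.0028  0.1053] n>=1.8  j [-17.  19. -20.  -0. -51.  25.] F [-0.5 -0.  -0.1] g 1.001 t 29.9
```

View pics/p8.png

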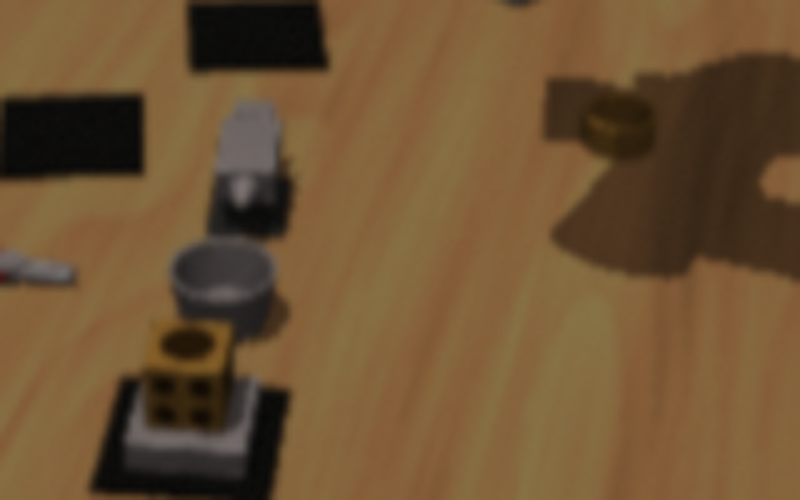

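View pics/p8t.png

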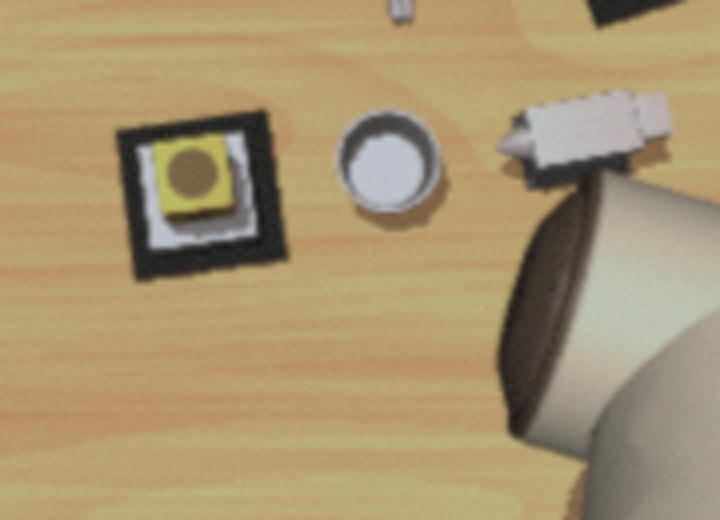

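```bash
python3 -m crank '[{"delta_rot":[0,0,0],"linear":[0.001,-0.003,0.02],"gripper":100},{"delta_rot":[0,0,0],"linear":[0,0,0.03],"gripper":100},{"delta_rot":[0,0,0],"linear":[0,0,0.03],"gripper":100},{"delta_rot":[0,0,0],"linear":[0,0,0.014],"gripper":100},{"delta_rot":[0,0,0],"linear":[0,0,0.006],"gripper":100},{"delta_rot":[0,0,0],"linear":[0,0,0.002],"gripper":100},{"delta_rot":[0,0,0],"linear":[0,0,0.002],"gripper":100},{"delta_rot":[0,0,0],"linear":[0,0,0],"gripper":100}]'|egrep "tcp|force"; python3 plan.py 443.5 -307 -5 187.7; python3 - <<'E'
from station import capture
from m import *
s=capture("side");crop(s,270,90,380,170,7,"pics/p9.png")
E
```

```text
tcp_pos: [0.4435, -0.3077, -0.003]
wrist_force: [-0.4, 0.4, 0.2]
turn [-0.001  -0.0005 -0.0024] n>=0.0  then linear [-0.0007 -0.0001  0.002 ] n>=0.0  j [-18.  28. -25.   0. -37.  25.] F [-0.4  0.4  0.2] g 0.999 t 31.0
```

View pics/p9.png

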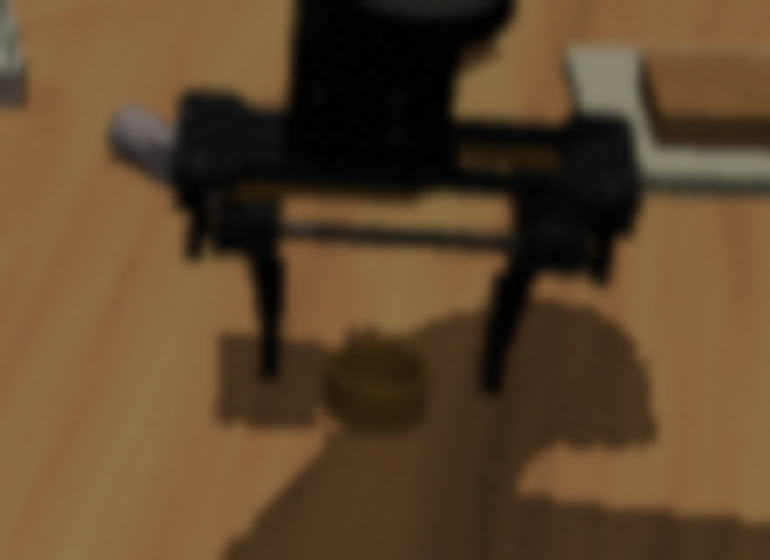

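Collar is centred (376) between the fingers (380). Closing and lifting.

```bash
python3 -m crank '[{"delta_rot":[0,0,0],"linear":[0,0,0.002],"gripper":65},{"delta_rot":[0,0,0],"linear":[0,0,0],"gripper":56},{"delta_rot":[0,0,0],"linear":[0,0,0],"gripper":50},{"delta_rot":[0,0,0],"linear":[0,0,0],"gripper":0},{"delta_rot":[0,0,0],"linear":[0,0,0],"gripper":0},{"delta_rot":[0,0,0],"linear":[0,0,0],"gripper":0}]'|egrep "tcp|width"; python3 -m crank '[{"delta_rot":[0,0,0],"linear":[0,0,-0.004],"gripper":0},{"delta_rot":[0,0,0],"linear":[0,0,-0.016],"gripper":0},{"delta_rot":[0,0,0],"linear":[0,0,-0.03],"gripper":0},{"delta_rot":[0,0,0],"linear":[0,0,-0.04],"gripper":0},{"delta_rot":[0,0,0],"linear":[0,0,-0.02],"gripper":0},{"delta_rot":[0,0,0],"linear":[0,0,0],"gripper":0},{"delta_rot":[0,0,0],"linear":[0,0,0],"gripper":0}]'; python3 plan.py 585.5 237.8 100 187.7;  python3 - <<'E'
from station import capture
from m import *
s=capture("side");crop(s,270,30,380,130,6,"pics/p10.png")
E
```

```text
tcp_pos: [0.4432, -0.3076, -0.0055]
gripper_width: 0.514
time_s: 32.67
tcp_pos: [0.4425, -0.3072, 0.104]
ee_rot: [[0.131, -0.991, -0.001], [-0.991, -0.131, 0.001], [-0.001, 0.001, -1.0]]
wrist_force: [-0.4, -0.2, -1.1]
gripper_width: 0.514
turn [ 0.0008  0.0009 -0.0028] n>=0.0  then linear [-0.5209 -0.2148  0.004 ] n>=9.4  j [-18.  19. -19.  -0. -51.  25.] F [-0.4 -0.2 -1.1] g 0.514 t 32.675
```

View pics/p10.png

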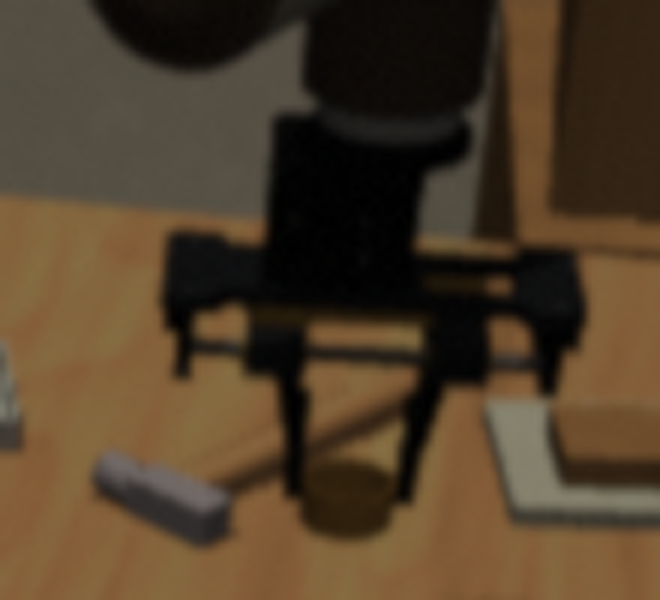

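```bash
python3 -m crank '[{"delta_rot":[0,0,0],"linear":[-0.02,-0.008,0],"gripper":0},{"delta_rot":[0,0,0],"linear":[-0.04,-0.0165,0],"gripper":0},{"delta_rot":[0,0,0],"linear":[-0.045,-0.0185,0],"gripper":0},{"delta_rot":[0,0,0],"linear":[-0.045,-0.0185,0],"gripper":0},{"delta_rot":[0,0,0],"linear":[-0.045,-0.0185,0],"gripper":0},{"delta_rot":[0,0,0],"linear":[-0.045,-0.0185,0],"gripper":0},{"delta_rot":[0,0,0],"linear":[-0.045,-0.0185,0],"gripper":0},{"delta_rot":[0,0,0],"linear":[-0.045,-0.0185,0],"gripper":0},{"delta_rot":[0,0,0],"linear":[-0.045,-0.0185,0],"gripper":0},{"delta_rot":[0,0,0],"linear":[-0.045,-0.0185,0],"gripper":0}]'|grep tcp; python3 -m crank '[{"delta_rot":[0,0,0],"linear":[-0.045,-0.0185,0],"gripper":0},{"delta_rot":[0,0,0],"linear":[-0.035,-0.0145,0],"gripper":0},{"delta_rot":[0,0,0],"linear":[-0.02,-0.008,0],"gripper":0},{"delta_rot":[0,0,0],"linear":[0,0,0],"gripper":0},{"delta_rot":[0,0,0],"linear":[0,0,0],"gripper":0}]'|grep tcp;  python3 plan.py 585.5 237.8 50 187.7
```

```text
tcp_pos: [0.5584, 0.1328, 0.103]
tcp_pos: [0.5857, 0.2349, 0.1038]
turn [ 0.0018 -0.0008 -0.0032] n>=0.0  then linear [-0.0029 -0.0002  0.0538] n>=0.9  j [ 37.  27.  -6.  -0. -57. -29.] F [ 0.  -0.  -1.1] g 0.512 t 34.6
```

```bash
python3 -m crank '[{"delta_rot":[0,0,0],"linear":[-0.003,0,0.02],"gripper":0},{"delta_rot":[0,0,0],"linear":[0,0,0.03],"gripper":0},{"delta_rot":[0,0,0],"linear":[0,0,0.018],"gripper":0},{"delta_rot":[0,0,0],"linear":[0,0,0.006],"gripper":0},{"delta_rot":[0,0,0],"linear":[0,0,0],"gripper":0},{"delta_rot":[0,0,0],"linear":[0,0,0],"gripper":0}]'|grep tcp;  python3 plan.py 585.5 237.8 20 187.7; python3 - <<'E'
from station import capture,r
from m import *
s=capture("side");crop(s,180,210,280,300,7,"pics/p11.png")
P=r.sense()["tcp_pos"]; b=P[2]+.0055
f=lambda c,q,o:((proj(c,q)-o)*7).round()
a=np.radians(np.arange(0,360,45))
for z in (b,b+.022):print([f(s,[P[0]+.023*np.cos(t),P[1]+.023*np.sin(t),z],[180,210]) for t in a])
for cc in((586,236.7),(584.8,240)):
  R=np.array([[np.cos(np.radians(7.5)),-np.sin(np.radians(7.5))],[np.sin(np.radians(7.5)),np.cos(np.radians(7.5))]])
  print([f(s,[*(np.array(cc)+R@np.array(d))/1000,.025],[180,210]) for d in ((35,45),(35,-45),(-35,-45),(-35,45))])
E
```

```text
tcp_pos: [0.5867, 0.2393, 0.0316]
turn [-0.002   0.0008 -0.0023] n>=0.0  then linear [0.0014 0.0014 0.0116] n>=0.2  j [ 37.  32. -10.   0. -48. -29.] F [ 0.4 -1.4 -1. ] g 0.514 t 35.35
[array([230., 323.]), array([233., 366.]), array([278., 392.]), array([337., 386.]), array([375., 351.]), array([369., 309.]), array([325., 284.]), array([268., 289.])]
[array([225., 271.]), array([229., 314.]), array([274., 340.]), array([334., 334.]), array([373., 299.]), array([367., 257.]), array([322., 232.]), array([264., 238.])]
[array([164., 460.]), array([225., 245.]), array([444., 264.]), array([399., 482.])]
[array([164., 469.]), array([226., 253.]), array([444., 272.]), array([400., 491.])]
```

View pics/p11.png

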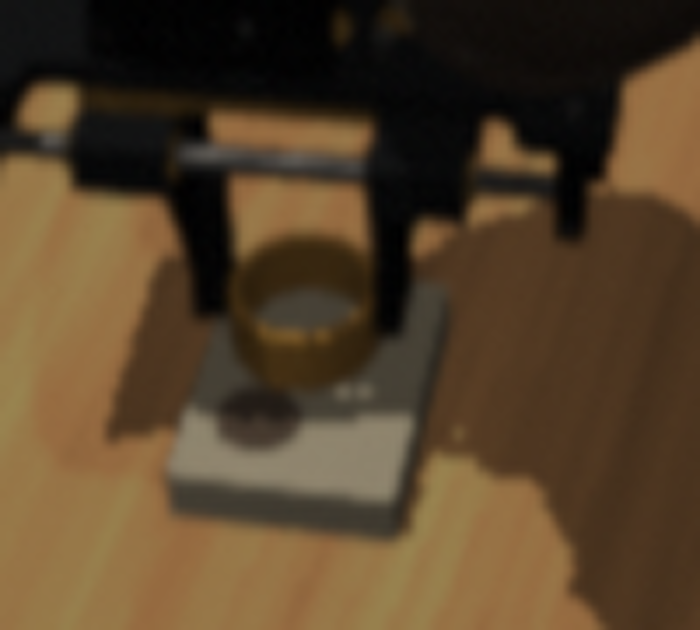

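```bash
python3 -m crank '[{"delta_rot":[0,0,0],"linear":[0,0.0005,0.004],"gripper":0},{"delta_rot":[0,0,0],"linear":[0,0,0.004],"gripper":0},{"delta_rot":[0,0,0],"linear":[0,0,0.0015],"gripper":0},{"delta_rot":[0,0,0],"linear":[0,0,0],"gripper":0}]'|egrep "tcp|force"; python3 -m crank '[{"delta_rot":[0,0,0],"linear":[0,0,0.001],"gripper":0},{"delta_rot":[0,0,0],"linear":[0,0,0],"gripper":0}]'|egrep "tcp|force";python3 -m crank '[{"delta_rot":[0,0,0],"linear":[0,0,0.001],"gripper":0},{"delta_rot":[0,0,0],"linear":[0,0,0],"gripper":0}]'|egrep "tcp|force"
```

```text
tcp_pos: [0.5854, 0.2388, 0.0207]
wrist_force: [-0.3, -0.5, -0.3]
tcp_pos: [0.5855, 0.2389, 0.0199]
wrist_force: [-0.3, -0.1, -0.7]
tcp_pos: [0.5854, 0.2389, 0.0189]
wrist_force: [0.7, -0.6, -0.3]
```

```bash
python3 -m crank '[{"delta_rot":[0,0,0],"linear":[0,0,0.0008],"gripper":0},{"delta_rot":[0,0,0],"linear":[0,0,0],"gripper":0}]'|egrep "tcp|force";python3 -m crank '[{"delta_rot":[0,0,0],"linear":[0,0,0.0008],"gripper":0},{"delta_rot":[0,0,0],"linear":[0,0,0],"gripper":0}]'|egrep "tcp|force"
```

```text
tcp_pos: [0.5854, 0.2389, 0.0181]
wrist_force: [0.3, 0.1, -1.4]
tcp_pos: [0.5854, 0.2389, 0.0173]
wrist_force: [0.3, 0.0, -0.6]
```

No contact 2 mm below where a 25 mm brick would be, which agrees with the triangulated height of about 19 mm. I'll keep lowering gently.

```bash
python3 -m crank '[{"delta_rot":[0,0,0],"linear":[0,0,0.0008],"gripper":0},{"delta_rot":[0,0,0],"linear":[0,0,0],"gripper":0}]'|egrep "tcp|force";python3 -m crank '[{"delta_rot":[0,0,0],"linear":[0,0,0.0008],"gripper":0},{"delta_rot":[0,0,0],"linear":[0,0,0],"gripper":0}]'|egrep "tcp|force"
```

```text
tcp_pos: [0.5854, 0.2389, 0.0165]
wrist_force: [-0.5, -0.0, -0.7]
tcp_pos: [0.5854, 0.2389, 0.0157]
wrist_force: [0.2, 0.1, -0.6]
```

```bash
python3 -m crank '[{"delta_rot":[0,0,0],"linear":[0,0,0.0008],"gripper":0},{"delta_rot":[0,0,0],"linear":[0,0,0],"gripper":0}]'|egrep "tcp|force";python3 -m crank '[{"delta_rot":[0,0,0],"linear":[0,0,0.0008],"gripper":0},{"delta_rot":[0,0,0],"linear":[0,0,0],"gripper":0}]'|egrep "tcp|force"
```

```text
tcp_pos: [0.5854, 0.2389, 0.0149]
wrist_force: [0.2, 0.4, -0.4]
tcp_pos: [0.5854, 0.2389, 0.0141]
wrist_force: [0.0, 0.5, -0.4]
```

```bash
python3 - <<'E'
from station import capture,r
from m import *
s=capture("side");crop(s,180,210,280,300,7,"pics/p12.png")
E
```

```text
(no output)
```

View pics/p12.png

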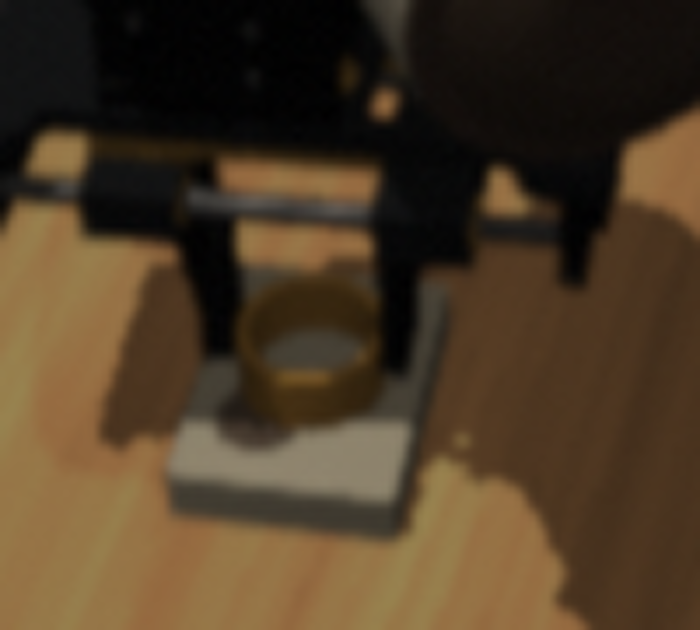

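```bash
python3 -m crank '[{"delta_rot":[0,0,0],"linear":[0,0,0.0006],"gripper":0},{"delta_rot":[0,0,0],"linear":[0,0,0],"gripper":0}]'|egrep "tcp|force";python3 -m crank '[{"delta_rot":[0,0,0],"linear":[0,0,0.0006],"gripper":0},{"delta_rot":[0,0,0],"linear":[0,0,0],"gripper":0}]'|egrep "tcp|force"
```

```text
tcp_pos: [0.5855, 0.2389, 0.0135]
wrist_force: [0.5, -0.1, -0.9]
tcp_pos: [0.5855, 0.2389, 0.0135]
wrist_force: [-1.2, 0.0, 3.0]
```

```bash
python3 -m crank '[{"delta_rot":[0,0,0],"linear":[0,0,0.0008],"gripper":0},{"delta_rot":[0,0,0],"linear":[0,0,0],"gripper":0}]'|egrep "tcp|force"
```

```text
tcp_pos: [0.5855, 0.2389, 0.0134]
wrist_force: [-2.6, -0.3, 7.4]
```

```bash
python3 -m crank '[{"delta_rot":[0,0,0],"linear":[0,0,0.0008],"gripper":0},{"delta_rot":[0,0,0],"linear":[0,0,0],"gripper":0}]'|egrep "tcp|force"
```

```text
tcp_pos: [0.5855, 0.2389, 0.0134]
wrist_force: [-4.4, -1.2, 11.2]
```

Contact at TCP 13.5 mm, so the brick is really 19 mm high, as triangulated. Back off the push, then release.

```bash
python3 -m crank '[{"delta_rot":[0,0,0],"linear":[0,0,-0.0018],"gripper":0},{"delta_rot":[0,0,0],"linear":[0,0,0],"gripper":56},{"delta_rot":[0,0,0],"linear":[0,0,0],"gripper":70},{"delta_rot":[0,0,0],"linear":[0,0,0],"gripper":100},{"delta_rot":[0,0,0],"linear":[0,0,0],"gripper":100},{"delta_rot":[0,0,0],"linear":[0,0,-0.02],"gripper":100},{"delta_rot":[0,0,0],"linear":[0,0,-0.04],"gripper":100},{"delta_rot":[0,0,0],"linear":[0,0,-0.04],"gripper":100},{"delta_rot":[0,0,0],"linear":[0,0,0],"gripper":100}]'|grep tcp; python3 plan.py 411.3 306.5 115 187.7
```

```text
tcp_pos: [0.5878, 0.2403, 0.1174]
turn [-0.0079  0.0033 -0.0018] n>=0.0  then linear [-0.0893  0.166   0.0024] n>=3.1  j [ 37.  27.  -5.   0. -58. -29.] F [ 0.6 -0.7 -1.4] g 1.001 t 40.075
```

```bash
python3 -m crank '[{"delta_rot":[0,0,0],"linear":[-0.012,0.022,0],"gripper":100},{"delta_rot":[0,0,0],"linear":[-0.02,0.037,0],"gripper":100},{"delta_rot":[0,0,0],"linear":[-0.02,0.037,0],"gripper":100},{"delta_rot":[0,0,0],"linear":[-0.02,0.037,0],"gripper":100},{"delta_rot":[0,0,0],"linear":[-0.012,0.022,0],"gripper":100},{"delta_rot":[0,0,0],"linear":[-0.006,0.011,0],"gripper":100},{"delta_rot":[0,0,0],"linear":[0,0,0],"gripper":100},{"delta_rot":[0,0,0],"linear":[0,0,0],"gripper":100}]'|grep tcp; python3 plan.py 411.3 306.5 15 187.7
python3 - <<'E'
from station import capture
from m import *
s=capture("side");crop(s,190,200,340,320,5,"pics/p13.png")
t=capture("top");crop(t,100,140,280,260,4,"pics/p13t.png")
E
```

```text
tcp_pos: [0.4097, 0.3062, 0.1129]
turn [-0.     -0.0002 -0.003 ] n>=0.0  then linear [-0.0001 -0.0016  0.0979] n>=1.6  j [ 55.  16. -23.   0. -51. -47.] F [ 0.3  0.3 -1.1] g 1.002 t 41.075
```

View pics/p13.png

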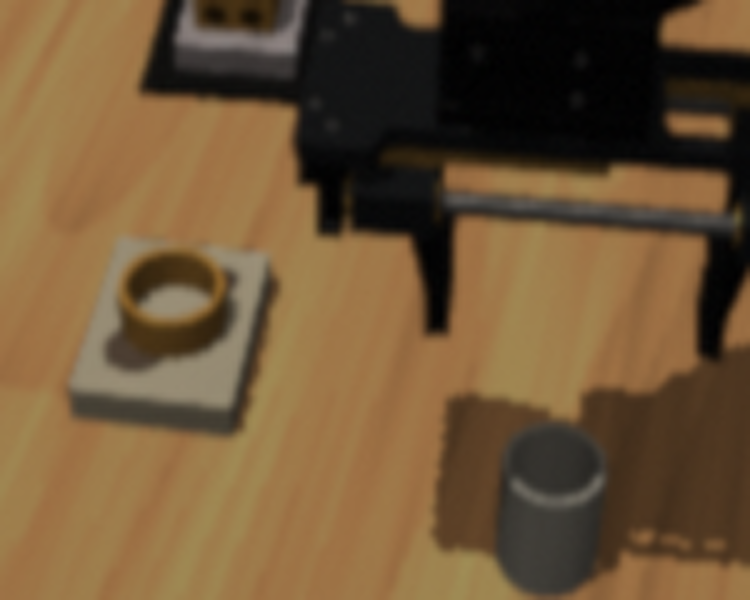

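View pics/p13t.png

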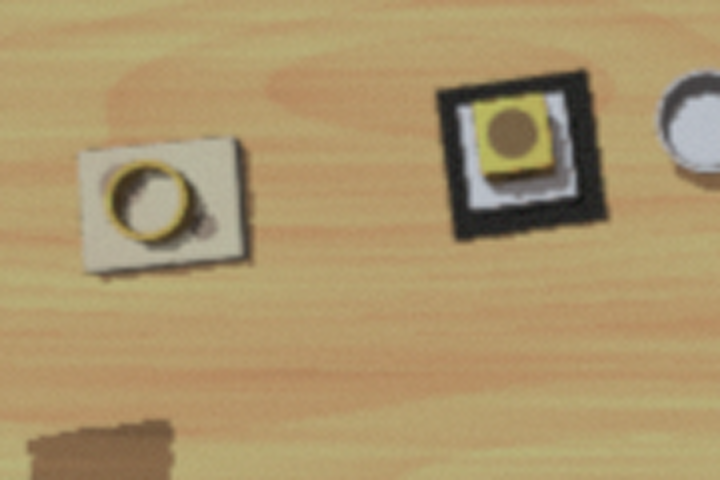

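```bash
python3 - <<'E'
from station import capture
from m import *
t=capture("top");s=capture("side")
p=lambda c,x,y,k,o,z:(onz(c,((x+.5)/k-.5+o[0],(y+.5)/k-.5+o[1]),z)*1000).round(1)
print("collar top view",p(t,148,202,4,(100,140),.041))
print("brick top z19",rect(t,(110,165,170,215),white,.019))
print("collar side",p(s,174,287,5,(190,200),.041))
print("brick side z19",rect(s,(195,240,255,295),lambda i:(gray(i))&(i.max(2)>85),.019))
E
```

```text
collar top view [583.7 237.1  41. ]
brick top z19 (586.9212646484375, 238.5337371826172, 68.88945007324219, 88.73187255859375, 5.452361583709717)
collar side [583.7 239.2  41. ]
brick side z19 (584.9971313476562, 239.73797607421875, 68.95377349853516, 92.43096923828125, 5.159294128417969)
```

```bash
python3 -m crank '[{"delta_rot":[0,0,0],"linear":[0,-0.001,0.02],"gripper":100},{"delta_rot":[0,0,0],"linear":[0,0,0.03],"gripper":100},{"delta_rot":[0,0,0],"linear":[0,0,0.03],"gripper":100},{"delta_rot":[0,0,0],"linear":[0,0,0.016],"gripper":100},{"delta_rot":[0,0,0],"linear":[0,0,0.006],"gripper":100},{"delta_rot":[0,0,0],"linear":[0,0,0],"gripper":100}]'|egrep "tcp|force"; python3 plan.py 411.3 306.5 10 187.7; python3 - <<'E'
from station import capture
from m import *
s=capture("side");crop(s,250,240,360,340,6,"pics/p14.png")
E
```

```text
tcp_pos: [0.4103, 0.3064, 0.0111]
wrist_force: [0.4, 0.2, 0.1]
turn [ 0.0001 -0.0002 -0.0026] n>=0.0  then linear [ 0.     -0.001   0.0011] n>=0.0  j [ 55.  24. -29.   0. -37. -47.] F [0.4 0.2 0.1] g 1.005 t 42.025
```

View pics/p14.png

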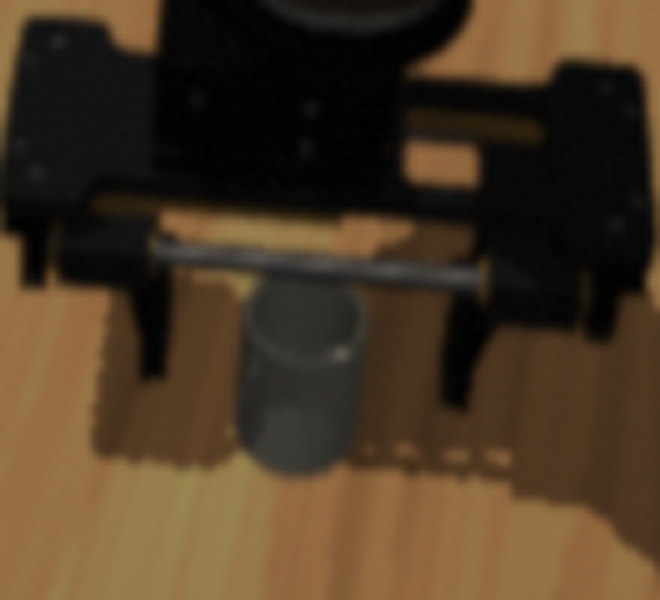

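```bash
python3 -m crank '[{"delta_rot":[0,0,0],"linear":[0,-0.0007,0.001],"gripper":60},{"delta_rot":[0,0,0],"linear":[0,0,0],"gripper":50},{"delta_rot":[0,0,0],"linear":[0,0,0],"gripper":42},{"delta_rot":[0,0,0],"linear":[0,0,0],"gripper":0},{"delta_rot":[0,0,0],"linear":[0,0,0],"gripper":0},{"delta_rot":[0,0,0],"linear":[0,0,0],"gripper":0}]'|egrep "tcp|width"; python3 -m crank '[{"delta_rot":[0,0,0],"linear":[0,0,-0.004],"gripper":0},{"delta_rot":[0,0,0],"linear":[0,0,-0.016],"gripper":0},{"delta_rot":[0,0,0],"linear":[0,0,-0.03],"gripper":0},{"delta_rot":[0,0,0],"linear":[0,0,-0.04],"gripper":0},{"delta_rot":[0,0,0],"linear":[0,0,0],"gripper":0},{"delta_rot":[0,0,0],"linear":[0,0,0],"gripper":0}]'; python3 plan.py 600.3 136.8 100 187.7
```

```text
tcp_pos: [0.4108, 0.3066, 0.0102]
gripper_width: 0.45
time_s: 43.58
tcp_pos: [0.4102, 0.306, 0.0998]
ee_rot: [[0.131, -0.991, -0.001], [-0.991, -0.131, -0.0], [0.0, 0.001, -1.0]]
wrist_force: [0.2, -1.0, -0.7]
gripper_width: 0.451
turn [ 0.0009 -0.0002 -0.0029] n>=0.0  then linear [ 0.1932 -0.1657 -0.0002] n>=4.2  j [ 55.  17. -23.  -0. -50. -47.] F [ 0.2 -1.  -0.7] g 0.451 t 43.575
```

```bash
python3 -m crank '[{"delta_rot":[0,0,0],"linear":[0.02,-0.017,0],"gripper":0},{"delta_rot":[0,0,0],"linear":[0.033,-0.0285,0],"gripper":0},{"delta_rot":[0,0,0],"linear":[0.033,-0.0285,0],"gripper":0},{"delta_rot":[0,0,0],"linear":[0.033,-0.0285,0],"gripper":0},{"delta_rot":[0,0,0],"linear":[0.033,-0.0285,0],"gripper":0},{"delta_rot":[0,0,0],"linear":[0.022,-0.019,0],"gripper":0},{"delta_rot":[0,0,0],"linear":[0.012,-0.01,0],"gripper":0},{"delta_rot":[0,0,0],"linear":[0.007,-0.0055,0],"gripper":0},{"delta_rot":[0,0,0],"linear":[0,0,0],"gripper":0},{"delta_rot":[0,0,0],"linear":[0,0,0],"gripper":0}]'|egrep "tcp|force"; python3 plan.py 600.3 136.8 12 187.7
```

```text
tcp_pos: [0.5996, 0.1376, 0.1002]
wrist_force: [-0.6, 0.2, -0.8]
turn [ 0.0003  0.0001 -0.0014] n>=0.0  then linear [ 0.0009 -0.0006  0.0882] n>=1.5  j [ 28.  26.  -9.  -0. -55. -20.] F [-0.6  0.2 -0.8] g 0.447 t 44.825
```

```bash
python3 -m crank '[{"delta_rot":[0,0,0],"linear":[0.001,0,0.02],"gripper":0},{"delta_rot":[0,0,0],"linear":[0,0,0.025],"gripper":0},{"delta_rot":[0,0,0],"linear":[0,0,0.02],"gripper":0},{"delta_rot":[0,0,0],"linear":[0,0,0.012],"gripper":0},{"delta_rot":[0,0,0],"linear":[0,0,0.005],"gripper":0},{"delta_rot":[0,0,0],"linear":[0,0,0],"gripper":0},{"delta_rot":[0,0,0],"linear":[0,0,0],"gripper":0}]'|egrep "tcp|force"; python3 plan.py 600.3 136.8 12 187.7; python3 - <<'E'
from station import capture
from m import *
s=capture("side");crop(s,190,150,310,270,5,"pics/p15.png")
E
```

```text
tcp_pos: [0.6009, 0.1363, 0.019]
wrist_force: [0.3, 0.3, -0.3]
turn [-0.0016  0.0004 -0.0022] n>=0.0  then linear [-0.0006  0.0006  0.007 ] n>=0.1  j [ 28.  31. -13.   0. -45. -20.] F [ 0.3  0.3 -0.3] g 0.451 t 45.7
```

View pics/p15.png

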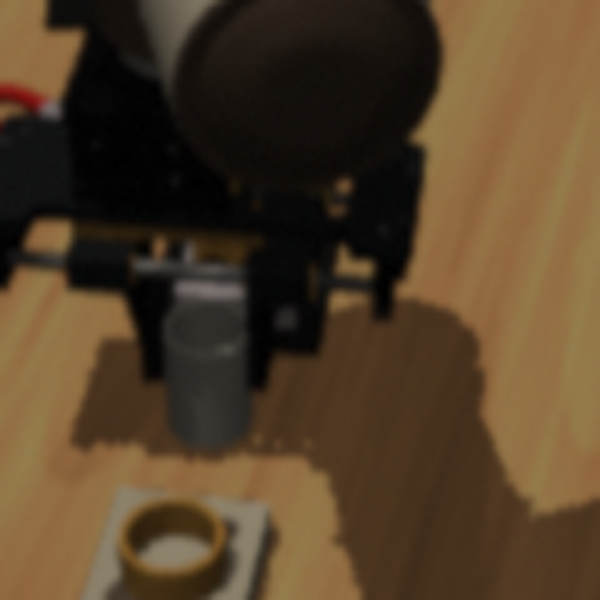

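```bash
python3 -m crank '[{"delta_rot":[0,0,0],"linear":[0,0,0.004],"gripper":0},{"delta_rot":[0,0,0],"linear":[0,0,0.002],"gripper":0},{"delta_rot":[0,0,0],"linear":[0,0,0.001],"gripper":0},{"delta_rot":[0,0,0],"linear":[0,0,0],"gripper":0}]'|egrep "tcp|force"; python3 -m crank '[{"delta_rot":[0,0,0],"linear":[0,0,0.0008],"gripper":0},{"delta_rot":[0,0,0],"linear":[0,0,0],"gripper":0}]'|egrep "tcp|force";python3 -m crank '[{"delta_rot":[0,0,0],"linear":[0,0,0.0008],"gripper":0},{"delta_rot":[0,0,0],"linear":[0,0,0],"gripper":0}]'|egrep "tcp|force"
```

```text
tcp_pos: [0.6003, 0.1359, 0.011]
wrist_force: [0.3, 0.4, -0.6]
tcp_pos: [0.6003, 0.136, 0.0103]
wrist_force: [-0.1, -0.3, -1.6]
tcp_pos: [0.6005, 0.136, 0.0102]
wrist_force: [-1.8, 0.3, 3.8]
```

Contact at the expected height. Release, rise and move clear for a final check.

```bash
python3 -m crank '[{"delta_rot":[0,0,0],"linear":[0,0,-0.0007],"gripper":0},{"delta_rot":[0,0,0],"linear":[0,0,0],"gripper":50},{"delta_rot":[0,0,0],"linear":[0,0,0],"gripper":65},{"delta_rot":[0,0,0],"linear":[0,0,0],"gripper":100},{"delta_rot":[0,0,0],"linear":[0,0,0],"gripper":100},{"delta_rot":[0,0,0],"linear":[0,0,-0.02],"gripper":100},{"delta_rot":[0,0,0],"linear":[0,0,-0.04],"gripper":100},{"delta_rot":[0,0,0],"linear":[0,0,-0.05],"gripper":100},{"delta_rot":[0,0,0],"linear":[0,0,0],"gripper":100}]'|grep tcp; python3 -m crank '[{"delta_rot":[0,0,0],"linear":[-0.01,0.03,0],"gripper":100},{"delta_rot":[0,0,0],"linear":[-0.01,0.05,0],"gripper":100},{"delta_rot":[0,0,0],"linear":[0,0.05,0],"gripper":100},{"delta_rot":[0,0,0],"linear":[0,0.04,0],"gripper":100},{"delta_rot":[0,0,0],"linear":[0,0.02,0],"gripper":100},{"delta_rot":[0,0,0],"linear":[0,0,0],"gripper":100}]'|egrep "tcp|width"
python3 - <<'E'
from station import capture
from m import *
s=capture("side");crop(s,170,110,320,300,3,"pics/f.png")
t=capture("top");crop(t,110,70,370,230,3,"pics/ft.png")
a,_=cen(t,(313-50+0,130,308,192),gray) if 0 else (None,None)
E
```

```text
tcp_pos: [0.6034, 0.1371, 0.1254]
tcp_pos: [0.4079, 0.1303, 0.12]
gripper_width: 1.001
```

View pics/f.png

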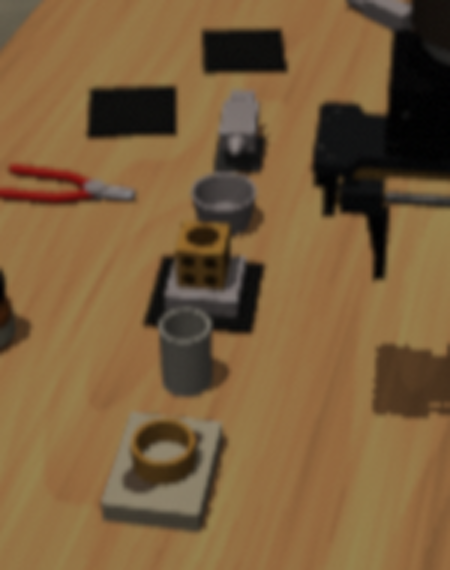

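View pics/ft.png

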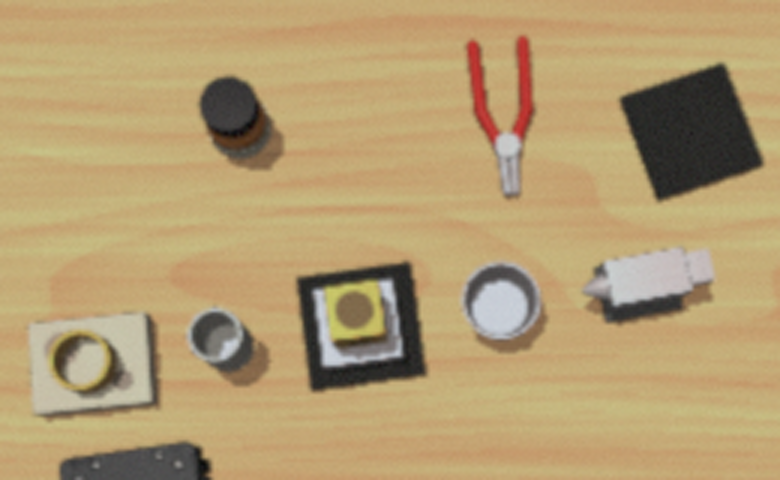

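Everything is standing. A last numeric check of the cup, the beaker and the anvil.

```bash
python3 - <<'E'
from station import capture
from m import *
t=capture("top")
p=lambda x,y,z:(onz(t,((x+.5)/3-.5+110,(y+.5)/3-.5+70),z)*1000).round(1)
print("cup rim",p(501,301,.034),"beaker rim",p(217,336,.058))
for z in (.04,.05): print("anvil",z,rect(t,(300,148,352,180),white,z))
print("pad",rect(t,(200,150,260,210),lambda i:i.max(2)<100,.006))
print("brick",rect(t,(110,165,170,215),white,.019))
E
```

```text
cup rim [627.8 -72.6  34. ] beaker rim [598.9 134.   58. ]
anvil 0.04 (645.4247436523438, -181.35589599609375, 36.29499053955078, 99.8563232421875, 10.351200103759766)
anvil 0.05 (643.1815185546875, -179.54653930664062, 35.86316680908203, 98.66829681396484, 10.351069450378418)
pad (614.7561645507812, 33.7655029296875, 88.88330841064453, 88.60163116455078, 7.586093425750732)
brick (586.7752685546875, 238.65663146972656, 70.03256225585938, 89.90174865722656, 5.655978202819824)
```

```bash
python3 -c "
from station import workorder,r
print(r.sense()['time_s']); print(workorder.finish_job())"
```

```text
48.775
the job is handed in; nothing more can be done
None
```

The bench is set out as asked and the job was handed in at about 48.8 s, with the gripper open and clear. I put the bench block on the leftmost pad first, then the doming block on top of it. After that came the cup between pad and anvil, the collar on the brick, and the beaker between pad and brick.

Last checks, from the two cameras; everything stood upright:

| Placed thing | Offset from where it should be |
|---|---|
| Bench block on pad | about 1.3 mm off centre, 0.2° |
| Doming block on bench block | about 2 mm off centre; parallel in the top view, about 1.7° off in the side view |
| Cup | about 1.3 mm |
| Beaker | 2–3 mm by camera, under 1 mm by arm position |
| Collar on brick | about 2.5 mm off centre, left uncorrected |

The jar and the pliers look untouched in the final pictures; I did not measure them.

These did not go as expected:
- **First grasp:** it closed above the bench block without touching it. The fingertips sit about 14 mm behind the reported TCP, so I lowered the arm until they gripped properly.
- **Brick height:** touch showed it is about 19 mm high, not 25 mm. That also explained a 7 mm disagreement between the two cameras on its position.

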